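# Fill the marking tray and arm the laser

## Task

Fill the laser-marking tray so that it holds exactly one of every sort of part that is here (tile, bracket, stub shaft, bearing block, and pipe nipple if there is one), counting the part already in it: each stands flat on the tray's floor, the same way up as you found it, and surplus duplicates stay on the bench outside the tray. Only when the tray is complete and with your hand off the parts, arm the laser: lift the hinged guard on the switch box well open, flip the toggle beneath it fully over to its other side while the guard is up, and close the guard fully again. Do not push the little rail stand or the loose hemisphere aside.

Things in the scene. Friction and masses are not known exactly. Their poses are not given: they have to be found in the camera images.
- marking_tray: Marking tray, fixed to the bench: a flat black floor level with the bench top (1 mm sheet, parts rest at z = 0) inside a low bright metal rim 12 mm high and 6 mm thick. Inside 130 mm along its x and 400 mm along its y. Origin at the middle of the floor, z up. At the start one part already stands in it, near its +y end.
- tile_a_center (a point): Sort 1, tile: pale flat block 55 (x) x 75 (y) x 14 (z) mm, on its flat side (the cream card stack and the small white square at the back beside the upright folders are not parts; they are fixed). It is gripped across its own x axis, its long axis is its own y, its z points up. This point is at its centre, half-way up.
- tile_b_center (a point): A second tile, the same sort and size as the other; in some starts absent (None). It is gripped across its own x axis, its long axis is its own y, its z points up. This point is at its centre, half-way up.
- bracket_a_center (a point): Sort 2, bracket: bare aluminium, a foot plate 50 (x) x 70 (y) x 8 mm with an upright web 10 mm thick (x) and 70 mm long (y) along its middle, 46 mm high in all; gripped by the web. It is gripped across its own x axis, its long axis is its own y, its z points up. This point is at its centre, half-way up.
- bracket_b_center (a point): A second bracket, the same sort and size; in some starts absent (None). It is gripped across its own x axis, its long axis is its own y, its z points up. This point is at its centre, half-way up.
- stub_shaft_center (a point): Sort 3, stub shaft: steel, lying along its y; a square middle 34 x 34 mm and 40 mm long with a round 25 mm journal at either end, 110 mm long in all. It is gripped across its own x axis, its long axis is its own y, its z points up. This point is at its centre, half-way up.
- bearing_block_center (a point): Sort 4, bearing block: dark steel, a foot 34 (x) x 90 (y) x 12 mm under a round-topped housing 34 mm thick (x) and 50 mm wide (y), 54 mm high in all. It is gripped across its own x axis, its long axis is its own y, its z points up. This point is at its centre, half-way up.
- pipe_nipple_center (a point): Sort 5, pipe nipple: bright tube 25 mm thick and 100 mm long (along its y) with a square 40 mm flange at either end, lying on its flanges, 40 mm high; in some starts absent (None), and then the kit has no such part. Gripped by the tube. It is gripped across its own x axis, its long axis is its own y, its z points up. This point is at its centre, half-way up.
- switch_box: Switch box, fixed to the bench: grey box 130 (x) x 104 (y) mm with its top plate 52 mm above the bench. Origin at the centre of its underside, z up; its front is the -x side.
- guard (a joint): Hinge angle (rad) of the black guard, a cap 90 long (x), 56 wide (y) and 44 mm high over the toggle on the switch box. 0 = closed, 1.75 = stop, fully open; its front end (-x side) swings up and back. It stays at whatever angle it is left (stiff hinge, about 1 N at its front end).
- guard_grip (a point): Point on the guard, midway between its two flat side walls (56 mm apart outside), 70 mm in front of and 30 mm above the hinge line when closed; it moves with the guard. A good place to pinch it by the side walls, along the box's y axis.
- guard_hinge (a point): Middle of the guard's hinge line, which runs along the box's y axis, 41 mm behind the box's centre, 56 mm above the bench.
- toggle (a joint): Angle (rad) of the toggle under the guard. 0 = safe, leaning 0.4 rad to the box's +y side; 0.8 = armed, leaning 0.4 rad to the -y side. It stays where it is left; about 1.2 N at the tip moves it.
- toggle_tip (a point): Centre of the 12 mm ball at the end of the steel toggle lever (34 mm long, 8 mm thick), whose pivot is 4 mm in front of the box's centre and 53 mm above the bench. The tip swings across, along the box's y.
- u_stand: Bystander: loose little stand, U-shaped rails on a black foot, 72 x 50 x 88 mm. Origin at the centre of its underside.
- hemisphere_a: Bystander: loose metal hemisphere, 120 mm across, 100 mm high. Origin at the centre of its underside.
Not all that is in view belongs to the job. Leave any orange or turquoise look-alike of the part that bears stub_shaft_center alone. Leave any red look-alike of the part that bears tile_b_center alone.

How it is judged:
On the way, in this order (a step that is already met when the one before it is completed fails the run):
1. the tray holds one of each sort, released, with the guard closed and the toggle still safe (((x of tile_a_center in the frame of marking_tray between -0.062 and 0.062 m and y of tile_a_center in the frame of marking_tray between -0.196 and 0.196 m and height (world z) of tile_a_center between -0.001 and 0.015 m and angle between tile_a_center's own z axis and vertical below 0.2 rad) or (x of tile_b_center in the frame of marking_tray between -0.062 and 0.062 m and y of tile_b_center in the frame of marking_tray between -0.196 and 0.196 m and height (world z) of tile_b_center between -0.001 and 0.015 m and angle between tile_b_center's own z axis and vertical below 0.2 rad)) and (((x of tile_a_center in the frame of marking_tray between -0.062 and 0.062 m and y of tile_a_center in the frame of marking_tray between -0.196 and 0.196 m and height (world z) of tile_a_center between -0.001 and 0.015 m and angle between tile_a_center's own z axis and vertical below 0.2 rad) and (x of tile_b_center in the frame of marking_tray above 0.07 m or x of tile_b_center in the frame of marking_tray below -0.07 m or y of tile_b_center in the frame of marking_tray above 0.204 m or y of tile_b_center in the frame of marking_tray below -0.204 m)) or ((x of tile_b_center in the frame of marking_tray between -0.062 and 0.062 m and y of tile_b_center in the frame of marking_tray between -0.196 and 0.196 m and height (world z) of tile_b_center between -0.001 and 0.015 m and angle between tile_b_center's own z axis and vertical below 0.2 rad) and (x of tile_a_center in the frame of marking_tray above 0.07 m or x of tile_a_center in the frame of marking_tray below -0.07 m or y of tile_a_center in the frame of marking_tray above 0.204 m or y of tile_a_center in the frame of marking_tray below -0.204 m))) and ((x of bracket_a_center in the frame of marking_tray between -0.062 and 0.062 m and y of bracket_a_center in the frame of marking_tray between -0.196 and 0.196 m and height (world z) of bracket_a_center between 0.015 and 0.031 m and angle between bracket_a_center's own z axis and vertical below 0.2 rad) or (x of bracket_b_center in the frame of marking_tray between -0.062 and 0.062 m and y of bracket_b_center in the frame of marking_tray between -0.196 and 0.196 m and height (world z) of bracket_b_center between 0.015 and 0.031 m and angle between bracket_b_center's own z axis and vertical below 0.2 rad)) and (((x of bracket_a_center in the frame of marking_tray between -0.062 and 0.062 m and y of bracket_a_center in the frame of marking_tray between -0.196 and 0.196 m and height (world z) of bracket_a_center between 0.015 and 0.031 m and angle between bracket_a_center's own z axis and vertical below 0.2 rad) and (x of bracket_b_center in the frame of marking_tray above 0.07 m or x of bracket_b_center in the frame of marking_tray below -0.07 m or y of bracket_b_center in the frame of marking_tray above 0.204 m or y of bracket_b_center in the frame of marking_tray below -0.204 m)) or ((x of bracket_b_center in the frame of marking_tray between -0.062 and 0.062 m and y of bracket_b_center in the frame of marking_tray between -0.196 and 0.196 m and height (world z) of bracket_b_center between 0.015 and 0.031 m and angle between bracket_b_center's own z axis and vertical below 0.2 rad) and (x of bracket_a_center in the frame of marking_tray above 0.07 m or x of bracket_a_center in the frame of marking_tray below -0.07 m or y of bracket_a_center in the frame of marking_tray above 0.204 m or y of bracket_a_center in the frame of marking_tray below -0.204 m))) and x of stub_shaft_center in the frame of marking_tray between -0.062 and 0.062 m and y of stub_shaft_center in the frame of marking_tray between -0.196 and 0.196 m and height (world z) of stub_shaft_center between 0.009 and 0.025 m and angle between each of stub_shaft_center, bearing_block_center's own z axis and vertical below 0.2 rad and x of bearing_block_center in the frame of marking_tray between -0.062 and 0.062 m and y of bearing_block_center in the frame of marking_tray between -0.196 and 0.196 m and height (world z) of bearing_block_center between 0.019 and 0.035 m and x of pipe_nipple_center in the frame of marking_tray between -0.062 and 0.062 m and y of pipe_nipple_center in the frame of marking_tray between -0.196 and 0.196 m and height (world z) of pipe_nipple_center between 0.012 and 0.028 m and contact force between the fingers and tile_a below 0.05 N and contact force between the fingers and tile_b below 0.05 N and contact force between the fingers and bracket_a below 0.05 N and contact force between the fingers and bracket_b below 0.05 N and contact force between the fingers and stub_shaft below 0.05 N and contact force between the fingers and bearing_block below 0.05 N and contact force between the fingers and pipe_nipple below 0.05 N and linear speed of each of tile_a, tile_b, bracket_a, bracket_b, stub_shaft, bearing_block, pipe_nipple below 0.02 m/s and value of joint guard below 0.1 rad and value of joint toggle below 0.15 rad), for 0.2 s.
2. the guard is open and the toggle still safe (value of joint guard above 1.1 rad and value of joint toggle below 0.2 rad), for 0.1 s.
3. the toggle is flipped to armed under the open guard (value of joint toggle above 0.65 rad and value of joint guard above 0.9 rad), for 0.1 s.
4. the guard is closed over the armed toggle (value of joint guard below 0.08 rad and value of joint toggle above 0.65 rad), for 0.2 s.
At the end, for the whole second after the job is handed in: Every sort of part present has exactly one of it in the tray: centre inside the rim, resting on the floor (height within 8 mm) and upright within 0.2 rad, at rest; surplus duplicates have their centres outside the tray. The toggle is past 0.65 rad (armed) and the guard is closed to under 0.08 rad (all of step 4 and ((x of tile_a_center in the frame of marking_tray between -0.062 and 0.062 m and y of tile_a_center in the frame of marking_tray between -0.196 and 0.196 m and height (world z) of tile_a_center between -0.001 and 0.015 m and angle between tile_a_center's own z axis and vertical below 0.2 rad) or (x of tile_b_center in the frame of marking_tray between -0.062 and 0.062 m and y of tile_b_center in the frame of marking_tray between -0.196 and 0.196 m and height (world z) of tile_b_center between -0.001 and 0.015 m and angle between tile_b_center's own z axis and vertical below 0.2 rad)) and (((x of tile_a_center in the frame of marking_tray between -0.062 and 0.062 m and y of tile_a_center in the frame of marking_tray between -0.196 and 0.196 m and height (world z) of tile_a_center between -0.001 and 0.015 m and angle between tile_a_center's own z axis and vertical below 0.2 rad) and (x of tile_b_center in the frame of marking_tray above 0.07 m or x of tile_b_center in the frame of marking_tray below -0.07 m or y of tile_b_center in the frame of marking_tray above 0.204 m or y of tile_b_center in the frame of marking_tray below -0.204 m)) or ((x of tile_b_center in the frame of marking_tray between -0.062 and 0.062 m and y of tile_b_center in the frame of marking_tray between -0.196 and 0.196 m and height (world z) of tile_b_center between -0.001 and 0.015 m and angle between tile_b_center's own z axis and vertical below 0.2 rad) and (x of tile_a_center in the frame of marking_tray above 0.07 m or x of tile_a_center in the frame of marking_tray below -0.07 m or y of tile_a_center in the frame of marking_tray above 0.204 m or y of tile_a_center in the frame of marking_tray below -0.204 m))) and ((x of bracket_a_center in the frame of marking_tray between -0.062 and 0.062 m and y of bracket_a_center in the frame of marking_tray between -0.196 and 0.196 m and height (world z) of bracket_a_center between 0.015 and 0.031 m and angle between bracket_a_center's own z axis and vertical below 0.2 rad) or (x of bracket_b_center in the frame of marking_tray between -0.062 and 0.062 m and y of bracket_b_center in the frame of marking_tray between -0.196 and 0.196 m and height (world z) of bracket_b_center between 0.015 and 0.031 m and angle between bracket_b_center's own z axis and vertical below 0.2 rad)) and (((x of bracket_a_center in the frame of marking_tray between -0.062 and 0.062 m and y of bracket_a_center in the frame of marking_tray between -0.196 and 0.196 m and height (world z) of bracket_a_center between 0.015 and 0.031 m and angle between bracket_a_center's own z axis and vertical below 0.2 rad) and (x of bracket_b_center in the frame of marking_tray above 0.07 m or x of bracket_b_center in the frame of marking_tray below -0.07 m or y of bracket_b_center in the frame of marking_tray above 0.204 m or y of bracket_b_center in the frame of marking_tray below -0.204 m)) or ((x of bracket_b_center in the frame of marking_tray between -0.062 and 0.062 m and y of bracket_b_center in the frame of marking_tray between -0.196 and 0.196 m and height (world z) of bracket_b_center between 0.015 and 0.031 m and angle between bracket_b_center's own z axis and vertical below 0.2 rad) and (x of bracket_a_center in the frame of marking_tray above 0.07 m or x of bracket_a_center in the frame of marking_tray below -0.07 m or y of bracket_a_center in the frame of marking_tray above 0.204 m or y of bracket_a_center in the frame of marking_tray below -0.204 m))) and x of stub_shaft_center in the frame of marking_tray between -0.062 and 0.062 m and y of stub_shaft_center in the frame of marking_tray between -0.196 and 0.196 m and height (world z) of stub_shaft_center between 0.009 and 0.025 m and angle between each of stub_shaft_center, bearing_block_center's own z axis and vertical below 0.2 rad and x of bearing_block_center in the frame of marking_tray between -0.062 and 0.062 m and y of bearing_block_center in the frame of marking_tray between -0.196 and 0.196 m and height (world z) of bearing_block_center between 0.019 and 0.035 m and x of pipe_nipple_center in the frame of marking_tray between -0.062 and 0.062 m and y of pipe_nipple_center in the frame of marking_tray between -0.196 and 0.196 m and height (world z) of pipe_nipple_center between 0.012 and 0.028 m and linear speed of each of tile_a, tile_b, bracket_a, bracket_b, stub_shaft, bearing_block, pipe_nipple below 0.02 m/s); the robot touches nothing.
It fails at once if the rail stand or the hemisphere is pushed aside (distance of any of u_stand, hemisphere_a from where it was at the start of the episode above 0.03 m).
Of tile_b, bracket_b, pipe_nipple only 1 to 3 are there at a start; the rules pass over those that are not, and their reading is None.
At some moment in a run one of tile_a, bracket_a, stub_shaft, bearing_block may be knocked a few centimetres aside while the robot is not near it.
Once in a run the grip may slacken for a moment while it holds something.
It also fails if it takes over 208 s, if anything falls off the work surface, if the arm or the gripper's body presses on something with over 40 N, if the wrist force passes 120 N, or if a joint passes its speed limit or range.

## Robot

A 6-joint arm with a two-finger parallel gripper is mounted at the origin on a cart in front of the work surface, level with it; the furniture and walls round the work are solid. World frame = base frame: x ahead of the robot, y to its left, z up, the work surface at z = 0. Lengths are in m, angles in rad, forces in N, time in s.
With the tool pointing down it reaches from about 0.375 to 0.975 m from the base axis. Payload 3.8 kg.
Tool frame: the origin (TCP) lies on the mounting face of the last link; the fingertips stand 173 mm ahead of it and the grasp point (between the pads) lies 155 mm ahead of it; z points along the fingers, y is the direction in which the jaws open and shut (so a half turn about z gives the same grasp; the last joint's range is limited). The gripper opens to 85 mm and grips with 20 to 120 N. Pads are 22 mm wide; open, the fingers measure 114 mm over their backs; the gripper's body (76 mm by 85 mm) begins 54 mm behind the grasp point. The pads swing forward as they close: fully open they stand 13 mm farther back than shut.
Start: joints at [-1.348, 0.264, 1.604, -0, 1.274, -0.037], TCP at [0.173, -0.652, 0.405] pointing down, gripper open.
Joint ranges: [-2.63, 2.63], [-0.94, 2.18], [0.31, 2.57], [-1.31, 4.45], [0, 2.66], [-2.55, 2.55]. Speed limits (rad/s): [2.57, 2.57, 3.14, 3.14, 3.14, 3.14].

## Interface

Orientations are given as a rotation vector (axis times angle).
In Python, from workcell import bot, imaging, order gives the robot as it stands. The module is installed in compiled form; this text tells all that it offers.
- The arm moves only by the shell command python3 -m creep 'ROWS' [OPENING] [FORCE]. ROWS is JSON, a list of rows, each an object with "slide": the shift along the tool's x, y, z each as a share of 25 mm, from -1 to 1, a list of three; "angular": the turn, a rotation vector about the tool's x, y, z each as a share of 4 degrees, from -1 to 1, a list of three. A call has 1 to 5 rows; each row shifts and turns the commanded pose from where the row before left it, along the tool's axes as they then stand; what a row does not reach is not made up. A row lasts 1/12 s, in which the tool goes at most 41.7 mm and 7.16 degrees, less where a joint would pass 70% of its speed; a pose out of reach is approached as far as the arm can. A call with a number of a shift or a turn outside -1 to 1 is refused whole. A call with a gripper value outside its range is refused whole. OPENING is the closure, from -1 (fully open) to 1 (shut), set as the call begins (- or left out, the last holds). The fingers move at their own pace and stop on an object; FORCE is the grip in N (left out, the last holds). Time passes only in rows, so rows that do not move let the fingers close. It gives the time, the measured TCP pose, the force and the opening at its end, in the units of the state.
- bot.read_state(): the state, without advancing time (a new reading comes with each control period).
- imaging.read_camera(name): name is "scene" or "top" or "wrist"; returns (picture, depth): 480x640x3 uint8, red, green, blue; 480x640 float32, m along the optical axis (not along the pixel's ray), 0 where there is no reading.
- imaging.camera_model(name): a dict with "fovy" (degrees; the focal length in pixels is half the picture's height over the tangent of half this angle, whatever the lens; pixels are square), "cx", "cy" (the principal point, pixels), "camera_from_world" (4x4, takes a point from world to camera coordinates); the wrist camera has in their place "tool_from_camera" (4x4, takes a point from camera to tool coordinates, whose origin is the TCP and whose axes are the flange's). Camera axes: x right, y down, z forward; pixel columns grow to the right and rows downward; lengths in m; the calibration is good to about 2 mm. The wrist camera is an equidistant fisheye: a pixel r from the principal point sees the ray r / f radians off the axis. A picture is of the moment at which its call begins: read the wrist's pose just before it. camera_model takes no time and is no camera call.
- order.finish_job(): hands the job in, once; it reports no verdict.
The state is a dict: "time": time; "q": joint angles; "joint_vel": joint speeds; "joint_torque": joint torques, N m; "tool_pos": TCP position; "tcp_rot": TCP orientation; "wrist_force": force on the tool from outside, world axes, zero at the start; "torque": the same for the moment, N m; "width": opening from 0.0 (shut) to 1.0 (fully open).
Only numpy, scipy, OpenCV 4.12 (cv2) and the standard library are available. Lean on these libraries where they do the work, as an engineer would, in place of code of your own. Each camera call takes 0.05 s, during which the arm holds its last target.

## Working session

There is one attempt and no reset: what is moved stays moved. The work goes in short steps, Python scripts to look and compute and a shell command to move; the robot and the scene stay as the last step left them, time stands still between calls to the robot, and variables do not carry over. Pictures are saved under pics/ and viewed, and the job is handed in when it is done.

```bash
mkdir -p pics; ls; cat > h.py <<'E'
import numpy as np, cv2
from workcell import bot, imaging, order
from scipy.spatial.transform import Rotation as R
def cam(n,f=None):
    p,d=imaging.read_camera(n)
    if f: cv2.imwrite('pics/'+f,cv2.cvtColor(p,cv2.COLOR_RGB2BGR)); np.save('pics/'+f[:-4]+'.npy',d)
    return p,d
def w(n,u,v,d=None,z=None):
    m=imaging.camera_model(n); f=240/np.tan(np.radians(m['fovy'])/2)
    T=np.linalg.inv(np.array(m['camera_from_world']))
    r=np.array([(u-m['cx'])/f,(v-m['cy'])/f,1.])
    if z is None: return T[:3,:3]@(r*d)+T[:3,3]
    a=T[:3,:3]@r; t=(z-T[2,3])/a[2]; return T[:3,3]+a*t
E
python3 - <<'E'
from h import *
print(bot.read_state())
for n in ("scene","top","wrist"):
    cam(n,n+'0.png'); print(n,imaging.camera_model(n))
E
```

```text
pics
{'time': 0.0, 'q': array([-1.34792639e+00,  2.64721219e-01,  1.60541384e+00, -1.60193314e-05,
        1.27371554e+00, -3.68888277e-02]), 'joint_vel': array([-0.00089891, -0.00152024,  0.00015141,  0.00121531, -0.00017499,
        0.00014217]), 'joint_torque': array([-1.74191664e-03, -5.15118778e+01, -3.67311609e+01, -2.17918214e-04,
        1.30705704e-02,  3.83041780e-06]), 'tool_pos': array([ 0.17329419, -0.65199809,  0.40336161]), 'tcp_rot': array([-3.11290384e+00, -4.06598264e-01,  3.53037866e-04]), 'wrist_force': array([-0.51729545, -1.08233596, -0.08806039]), 'torque': array([ 0.04152092,  0.01227745, -0.04687447]), 'width': 0.9998184457140381}
scene {'fovy': 42.08301590333456, 'cx': 322.68177322075644, 'cy': 238.28418808090976, 'camera_from_world': array([[-0.77812433, -0.62801494,  0.01094372,  0.4797645 ],
       [-0.42276403,  0.51076911, -0.748589  ,  0.32571923],
       [ 0.46453536, -0.58712192, -0.662944  ,  1.66924165],
       [ 0.        ,  0.        ,  0.        ,  1.        ]])}
top {'fovy': 53.257349891425335, 'cx': 318.6291410474764, 'cy': 238.96398711783252, 'camera_from_world': array([[-1.91160067e-02, -9.99814672e-01, -2.28024367e-03,
         4.51541415e-04],
       [-9.95418728e-01,  1.92455529e-02, -9.36544936e-02,
         6.08082468e-01],
       [ 9.36810213e-02,  4.79497328e-04, -9.95602148e-01,
         1.56933580e+00],
       [ 0.00000000e+00,  0.00000000e+00,  0.00000000e+00,
         1.00000000e+00]])}
wrist {'fovy': 65.70646984690485, 'cx': 321.79031391117087, 'cy': 233.47803272144276, 'tool_from_camera': array([[ 6.54421892e-05, -9.52601967e-01, -3.04219475e-01,
         7.63674497e-02],
       [ 9.99999814e-01,  2.46808169e-04, -5.57715021e-04,
        -5.77619040e-04],
       [ 6.06364277e-04, -3.04219381e-01,  9.52601806e-01,
         3.01119919e-02],
       [ 0.00000000e+00,  0.00000000e+00,  0.00000000e+00,
         1.00000000e+00]])}
```

View pics/top0.png

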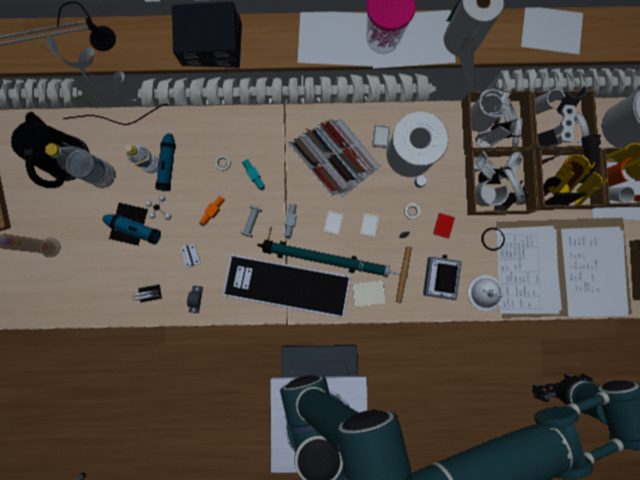

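View pics/scene0.png

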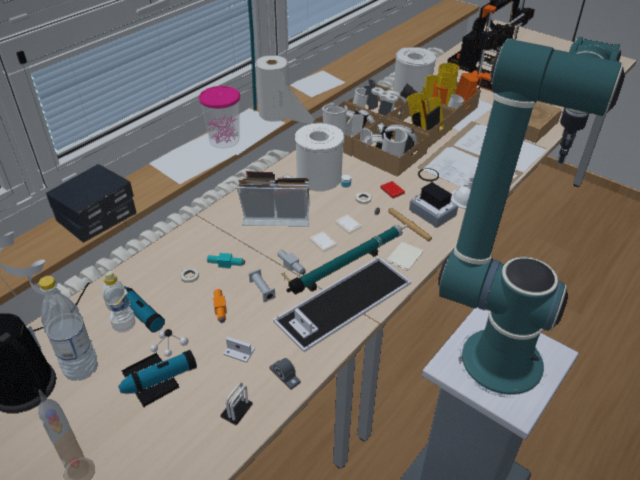

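The top view shows the tray at about (287,285) with a bracket inside it at (243,273). There is a second bracket at (190,255), the bearing block at (194,298), the nipple at (252,220) and the stub shaft at (291,220). Tiles are at (333,222) and (370,225), the switch box at (443,277), the stand at (147,293) and the hemisphere at (486,292).

```bash
python3 - <<'E'
from h import *
p=cv2.imread('pics/top0.png')
cv2.imwrite('pics/a.png',cv2.resize(p[190:320,130:310],(792,572),interpolation=cv2.INTER_CUBIC))
cv2.imwrite('pics/b.png',cv2.resize(p[190:320,330:510],(792,572),interpolation=cv2.INTER_CUBIC))
E
```

```text
(no output)
```

View pics/a.png

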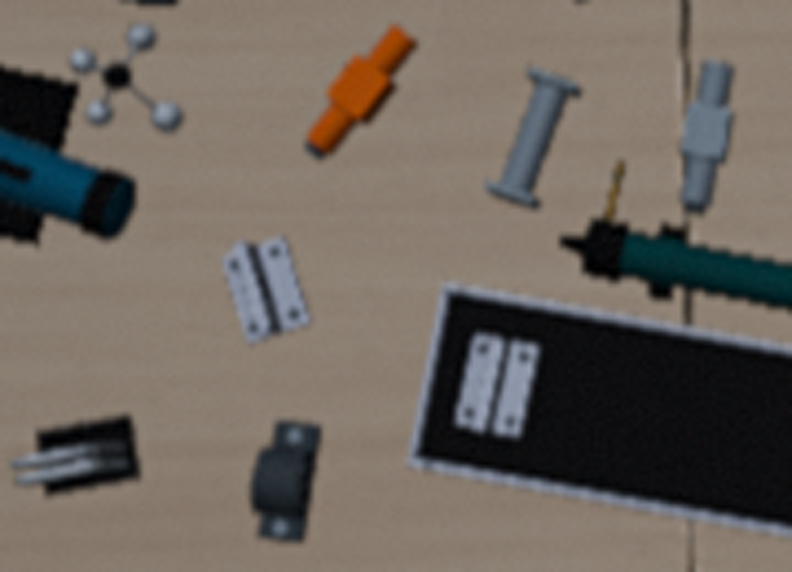

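View pics/b.png

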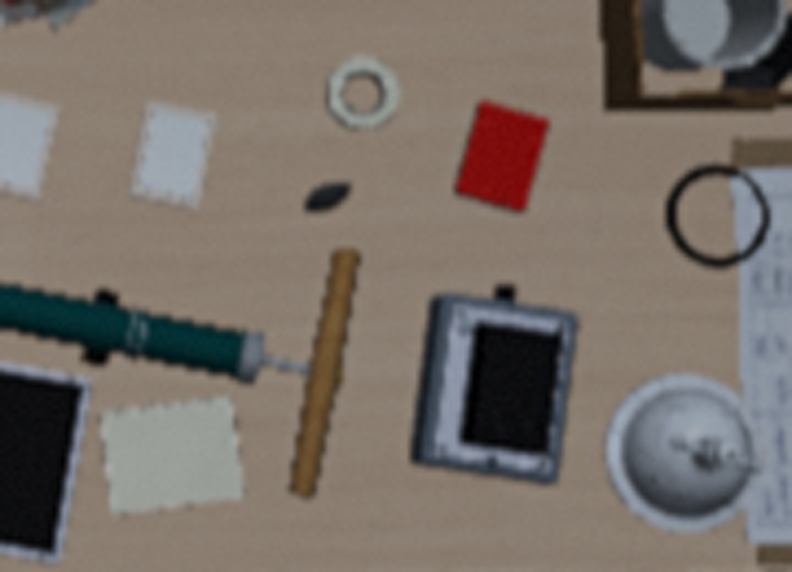

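```bash
python3 - <<'E'
from h import *
def A(x,y): return 130+x/4.4,190+y/4.4
def B(x,y): return 330+x/4.4,190+y/4.4
P=lambda n,p,z: print(n,np.round(w('top',*p,z=z),3))
P('nipple f1',A(553,83),.04);P('nipple f2',A(513,193),.04)
P('stub e1',A(716,65),.025);P('stub e2',A(696,207),.025);P('stub c',A(706,134),.034)
P('brack web',A(255,250),.046);P('brack web2',A(275,330),.046)
P('tbrack foot',A(488,337),.008);P('..',A(517,437),.008);P('..',A(457,428),.008);P('..',A(540,343),.008)
for c in [(278,425),(320,430),(303,540),(260,536)]:P('bear',A(*c),.012)
P('u',A(85,455),.0)
for c in [(150,100),(215,112),(197,208),(133,195)]:P('tile2',B(*c),.014)
for c in [(320,210),(343,212),(336,235),(325,234)]:P('tile1',c,.014)
P('tray TL',A(447,288),.012);P('tray BL',A(413,463),.012);P('tray TR',B(88,372),.012);P('tray BR',B(62,558),.012)
for c in [(435,295),(578,318),(553,482),(413,462)]:P('box',B(*c),.052)
for c in [(475,323),(566,335),(545,455),(460,443)]:P('guard',B(*c),.096)
P('knob',B(505,292),.05)
P('hem',B(685,452),.05)
d=np.load('pics/top0.npy')
for p in [B(520,390),B(500,465),B(420,400),B(685,450),A(85,455),A(280,490),(320,255),(403,270)]:
  u,v=map(int,p); print(p,np.round(w('top',u,v,d[v,u]),3))
E
```

```text
nipple f1 [0.712 0.197 0.04 ]
nipple f2 [0.629 0.227 0.04 ]
stub e1 [0.726 0.074 0.025]
stub e2 [0.617 0.091 0.025]
stub c [0.671 0.082 0.034]
brack web [0.589 0.42  0.046]
brack web2 [0.528 0.405 0.046]
tbrack foot [0.522 0.252 0.008]
.. [0.445 0.23  0.008]
.. [0.453 0.276 0.008]
.. [0.516 0.212 0.008]
bear [0.458 0.411 0.012]
bear [0.453 0.379 0.012]
bear [0.371 0.392 0.012]
bear [0.374 0.424 0.012]
u [0.438 0.562 0.   ]
tile2 [ 0.696 -0.167  0.014]
tile2 [ 0.685 -0.217  0.014]
tile2 [ 0.611 -0.2    0.014]
tile2 [ 0.622 -0.152  0.014]
tile1 [ 0.708 -0.018  0.014]
tile1 [ 0.699 -0.095  0.014]
tile1 [ 0.622 -0.07   0.014]
tile1 [ 0.626 -0.033  0.014]
tray TL [0.559 0.283 0.012]
tray BL [0.427 0.309 0.012]
tray TR [ 0.488 -0.114  0.012]
tray BR [ 0.348 -0.091  0.012]
box [ 0.539 -0.371  0.052]
box [ 0.52  -0.477  0.052]
box [ 0.4   -0.453  0.052]
box [ 0.416 -0.35   0.052]
guard [ 0.516 -0.389  0.096]
guard [ 0.506 -0.454  0.096]
guard [ 0.421 -0.435  0.096]
guard [ 0.43  -0.375  0.096]
knob [ 0.541 -0.424  0.05 ]
hem [ 0.42  -0.552  0.05 ]
(448.1818181818182, 278.6363636363636) [ 0.469 -0.418  0.099]
(443.6363636363636, 295.6818181818182) [ 0.415 -0.413  0.05 ]
(425.45454545454544, 280.9090909090909) [ 0.465 -0.362  0.023]
(485.68181818181813, 292.27272727272725) [ 0.422 -0.549  0.053]
(149.3181818181818, 293.4090909090909) [0.439 0.561 0.005]
(193.63636363636363, 301.3636363636364) [0.411 0.401 0.053]
(320, 255) [ 0.553 -0.015  0.048]
(403, 270) [ 0.499 -0.287  0.042]
```

View pics/wrist0.png

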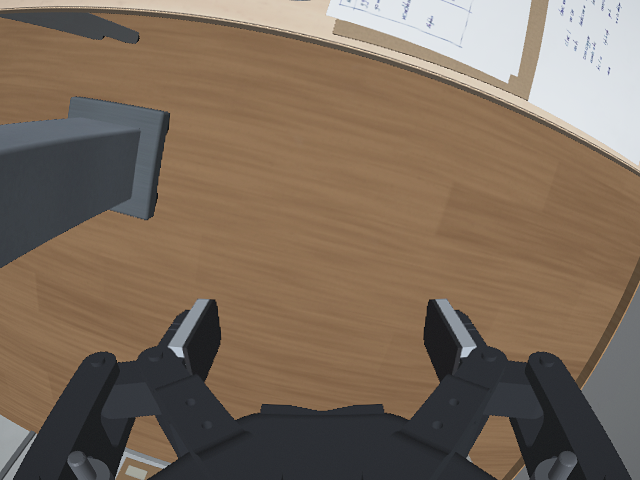

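```bash
cat >> h.py <<'E'
def go(x,y,z,yaw):
    """tool down, tool x heading yaw deg; prints turn (shares of 4deg) then shift (shares of 25mm) in turned axes"""
    s=bot.read_state(); p=np.array(s['tool_pos']); Rc=R.from_rotvec(s['tcp_rot'])
    a=np.radians(yaw); X=np.array([np.cos(a),np.sin(a),0]); Z=np.array([0,0,-1.]); Y=np.cross(Z,X)
    Rt=R.from_matrix(np.c_[X,Y,Z])
    rv=(Rc.inv()*Rt).as_rotvec(degrees=True)/4
    sh=Rt.inv().apply(np.array([x,y,z])-p)/.025
    print('t',round(s['time'],2),'pos',np.round(p,4),'w',round(s['width'],3),'F',np.round(s['wrist_force'],1))
    print(' turn',np.round(rv,2),' shift',np.round(sh,2))
def ww(u,v,z,s=None):
    s=s or bot.read_state(); m=imaging.camera_model('wrist'); f=240/np.tan(np.radians(m['fovy'])/2)
    T=np.array(m['tool_from_camera']); dx,dy=u-m['cx'],v-m['cy']; r=np.hypot(dx,dy)+1e-9; th=r/f
    ray=np.array([np.sin(th)*dx/r,np.sin(th)*dy/r,np.cos(th)])
    Rc=R.from_rotvec(s['tcp_rot']).as_matrix(); p=np.array(s['tool_pos'])
    o=Rc@T[:3,3]+p; a=Rc@T[:3,:3]@ray; return o+a*(z-o[2])/a[2]
def wcam(f):
    s=bot.read_state(); p,_=cam('wrist',f); import pickle; pickle.dump(s,open('pics/'+f[:-4]+'.pkl','wb')); return s
def W(f,u,v,z):
    import pickle; return ww(u,v,z,pickle.load(open('pics/'+f[:-4]+'.pkl','rb')))
E
python3 -c "
from h import *
go(.6645,-.054,.33,-12)"
```

```text
t 0.15 pos [ 0.1734 -0.6521  0.4036] w 0.995 F [ 0.5 -0.5 -0.4]
 turn [-0.03  0.01  6.72]  shift [ 14.24 -27.49   2.95]
```

```bash

python3 -m creep '[{"slide":[0,0,0],"angular":[0,0,1]},{"slide":[0,0,0],"angular":[0,0,1]},{"slide":[0,0,0],"angular":[0,0,1]},{"slide":[0,0,0],"angular":[0,0,1]},{"slide":[0,0,0],"angular":[0,0,1]}]' -1
python3 -m creep '[{"slide":[0,0,0],"angular":[0,0,1]},{"slide":[0,0,0],"angular":[0,0,0.7]},{"slide":[0.5,-1,0],"angular":[0,0,0]},{"slide":[0.5,-1,0],"angular":[0,0,0]},{"slide":[0.5,-1,0],"angular":[0,0,0]}]'
python3 -m creep '[{"slide":[0.5,-1,0],"angular":[0,0,0]},{"slide":[0.5,-1,0],"angular":[0,0,0]},{"slide":[0.5,-1,0],"angular":[0,0,0]},{"slide":[0.5,-1,0],"angular":[0,0,0]},{"slide":[0.5,-1,0],"angular":[0,0,0]}]'
python3 -m creep '[{"slide":[0.5,-1,0],"angular":[0,0,0]},{"slide":[0.5,-1,0],"angular":[0,0,0]},{"slide":[0.5,-1,0],"angular":[0,0,0]},{"slide":[0.5,-1,0],"angular":[0,0,0]},{"slide":[0.5,-1,0],"angular":[0,0,0]}]'
python3 -c "
from h import *
go(.6645,-.054,.33,-12)"
```

```text
time: 0.57
tool_pos: [0.1733, -0.6522, 0.4041]
tcp_rot: [-3.137, 0.146, 0.0]
wrist_force: [0.7, -0.3, 0.9]
width: 0.998
time: 0.98
tool_pos: [0.2256, -0.5861, 0.404]
tcp_rot: [-3.123, 0.328, 0.001]
wrist_force: [0.8, -0.5, 0.6]
width: 1.0
time: 1.4
tool_pos: [0.3131, -0.476, 0.4043]
tcp_rot: [-3.124, 0.326, 0.001]
wrist_force: [0.2, 0.2, 0.3]
width: 0.997
time: 1.82
tool_pos: [0.4, -0.3666, 0.4044]
tcp_rot: [-3.124, 0.326, 0.001]
wrist_force: [-0.2, 0.0, -0.6]
width: 1.002
t 1.82 pos [ 0.4    -0.3666  0.4044] w 1.002 F [-0.2  0.  -0.6]
 turn [-0.    0.    0.02]  shift [  7.75 -14.43   2.98]
```

Works well and the moves track closely. Next I hover over the tile.

```bash

python3 -m creep '[{"slide":[0.5,-1,0],"angular":[0,0,0]},{"slide":[0.5,-1,0],"angular":[0,0,0]},{"slide":[0.5,-1,0],"angular":[0,0,0]},{"slide":[0.5,-1,0],"angular":[0,0,0]},{"slide":[0.5,-1,0],"angular":[0,0,0]}]'
python3 -m creep '[{"slide":[0.5,-1,0],"angular":[0,0,0]},{"slide":[0.5,-1,0],"angular":[0,0,0]},{"slide":[0.5,-1,0],"angular":[0,0,0]},{"slide":[0.5,-1,0],"angular":[0,0,0]},{"slide":[0.5,-1,0],"angular":[0,0,0]}]'
python3 -m creep '[{"slide":[0.7,-1,0.8],"angular":[0,0,0]},{"slide":[0.7,-1,0.8],"angular":[0,0,0]},{"slide":[0.7,-1,0.8],"angular":[0,0,0]},{"slide":[0.7,-1,0.6],"angular":[0,0,0]},{"slide":[0,-0.4,0],"angular":[0,0,0]}]'
python3 -c "
from h import *
go(.6645,-.054,.33,-12)
wcam('w1.png')
go(.6645,-.054,.33,-12)
"
```

```text
time: 2.23
tool_pos: [0.487, -0.2572, 0.4044]
tcp_rot: [-3.124, 0.326, 0.001]
wrist_force: [0.3, -1.0, -0.6]
width: 1.002
time: 2.65
tool_pos: [0.574, -0.1478, 0.4043]
tcp_rot: [-3.125, 0.326, 0.001]
wrist_force: [-0.1, 0.0, -1.0]
width: 0.999
time: 3.07
tool_pos: [0.6657, -0.0532, 0.3244]
tcp_rot: [-3.124, 0.323, 0.009]
wrist_force: [-1.1, 0.4, -0.2]
width: 1.002
t 3.07 pos [ 0.6657 -0.0532  0.3244] w 1.002 F [-1.1  0.4 -0.2]
 turn [-0.01  0.08  0.05]  shift [-0.04  0.04 -0.22]
t 3.12 pos [ 0.6652 -0.0525  0.3261] w 0.998 F [-0.2  0.5  0. ]
 turn [-0.02  0.08  0.06]  shift [-0.01  0.06 -0.15]
```

View pics/w1.png

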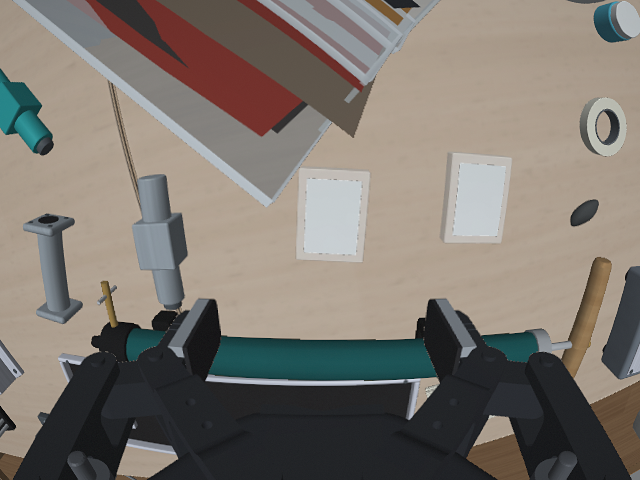

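```bash
python3 - <<'E'
from h import *
def q(n,pts,z,f='w1.png'):
    P=np.array([W(f,*p,z) for p in pts]); c=P.mean(0)
    e1=P[0]+P[1]-P[2]-P[3]; print(n,np.round(c,4),'long-axis deg',np.round(np.degrees(np.arctan2(e1[1],e1[0])),1),np.round([np.linalg.norm(P[0]-P[1]),np.linalg.norm(P[1]-P[2])],3))
q('tile1',[(301,170),(369,172),(362,262),(297,259)],.014)
q('tile2',[(447,153),(511,157),(500,243),(444,241)],.014)
q('stub',[(139,177),(164,175),(183,306),(160,309)],.017)
q('nip',[(24,225),(74,218),(82,308),(38,320)],.04)
go(.6645,-.054,.33,-12)
E
```

```text
tile1 [ 0.6624 -0.0607  0.014 ] long-axis deg -14.7 [0.052 0.074]
tile2 [ 0.6536 -0.1803  0.014 ] long-axis deg -10.8 [0.058 0.075]
stub [0.6692 0.0862 0.017 ] long-axis deg -11.1 [0.023 0.117]
nip [0.6747 0.1989 0.04  ] long-axis deg -21.5 [0.067 0.087]
t 3.12 pos [ 0.6652 -0.0525  0.3261] w 0.998 F [-0.2  0.5  0. ]
 turn [-0.02  0.08  0.06]  shift [-0.01  0.06 -0.15]
```

```bash
python3 -c "
from h import *
go(.663,-.059,.20,-14)"
```

```text
t 3.12 pos [ 0.6652 -0.0525  0.3261] w 0.998 F [-0.2  0.5  0. ]
 turn [-0.01  0.08  0.56]  shift [-0.02  0.27  5.05]
```

```bash

python3 -m creep '[{"slide":[0,0.1,1],"angular":[0,0.08,0.5]},{"slide":[0,0.1,1],"angular":[0,0,0]},{"slide":[0,0.1,1],"angular":[0,0,0]},{"slide":[0,0,1],"angular":[0,0,0]},{"slide":[0,0,0.7],"angular":[0,0,0]}]'
python3 -c "
from h import *
go(.663,-.059,.176,-14)
wcam('w2.png')"
```

```text
time: 3.53
tool_pos: [0.6621, -0.0642, 0.2107]
tcp_rot: [3.117, -0.381, 0.006]
wrist_force: [-1.1, -0.7, -0.4]
width: 0.998
t 3.53 pos [ 0.6621 -0.0642  0.2107] w 0.998 F [-1.1 -0.7 -0.4]
 turn [ 0.01 -0.05  0.01]  shift [-0.02 -0.21  1.39]
```

View pics/w2.png

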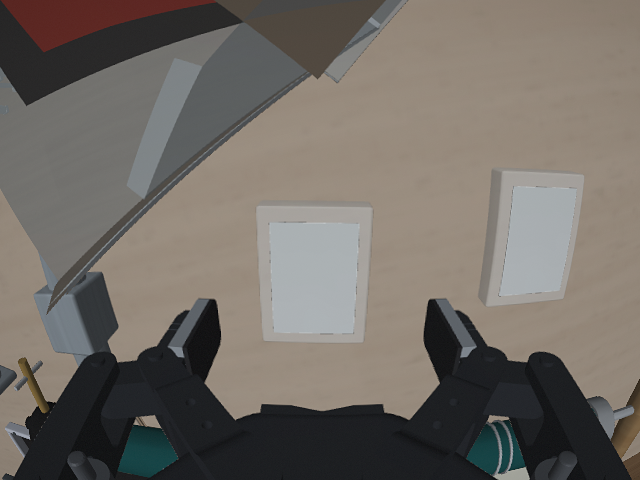

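```bash
cat >> h.py <<'E'
def q(n,pts,z,f):
    P=np.array([W(f,*p,z) for p in pts]); c=P.mean(0)
    e1=P[0]+P[1]-P[2]-P[3]; print(n,np.round(c,4),'long-axis deg',np.round(np.degrees(np.arctan2(e1[1],e1[0])),1),np.round([np.linalg.norm(P[0]-P[1]),np.linalg.norm(P[1]-P[2])],3))
E
python3 - <<'E'
from h import *
q('tile1',[(257,207),(372,207),(364,342),(264,341)],.014,'w2.png')
go(.6635,-.058,.176,-14)
E
```

```text
tile1 [ 0.6626 -0.0607  0.014 ] long-axis deg -14.6 [0.053 0.074]
t 3.58 pos [ 0.6605 -0.064   0.207 ] w 1.0 F [-1.5  0.1 -2.9]
 turn [0.02 0.03 0.01]  shift [ 0.06 -0.26  1.24]
```

```bash

python3 -m creep '[{"slide":[0.1,-0.13,0.4],"angular":[0,0,0]},{"slide":[0,0,0.4],"angular":[0,0,0]},{"slide":[0,0,0.3],"angular":[0,0,0]},{"slide":[0,0,0.0],"angular":[0,0,0]},{"slide":[0,0,0],"angular":[0,0,0]}]'
python3 -c "
from h import *
go(.663,-.0607,.176,-14)"
```

```text
time: 4.0
tool_pos: [0.6668, -0.0608, 0.1849]
tcp_rot: [3.118, -0.38, 0.009]
wrist_force: [-0.8, -0.5, 0.6]
width: 0.999
t 4.0 pos [ 0.6668 -0.0608  0.1849] w 0.999 F [-0.8 -0.5  0.6]
 turn [-0.   -0.08  0.02]  shift [-0.15  0.03  0.36]
```

```bash

python3 -m creep '[{"slide":[-0.1,0,0.2],"angular":[0,-0.08,0]},{"slide":[0,0,0.2],"angular":[0,0,0]},{"slide":[0,0,0],"angular":[0,0,0]}]'
python3 -m creep '[{"slide":[0,0,0],"angular":[0,0,0]},{"slide":[0,0,0],"angular":[0,0,0]},{"slide":[0,0,0],"angular":[0,0,0]},{"slide":[0,0,0],"angular":[0,0,0]},{"slide":[0,0,0],"angular":[0,0,0]}]' 1 60
python3 -m creep '[{"slide":[0,0,0],"angular":[0,0,0]},{"slide":[0,0,0],"angular":[0,0,0]},{"slide":[0,0,0],"angular":[0,0,0]}]'
```

```text
time: 4.25
tool_pos: [0.6638, -0.0601, 0.1739]
tcp_rot: [-3.118, 0.38, 0.002]
wrist_force: [-0.5, 1.1, -0.2]
width: 1.002
time: 4.67
tool_pos: [0.6648, -0.0603, 0.1754]
tcp_rot: [-3.118, 0.381, -0.002]
wrist_force: [0.0, 0.6, 2.4]
width: 0.622
time: 4.92
tool_pos: [0.6648, -0.0603, 0.1754]
tcp_rot: [-3.118, 0.38, -0.002]
wrist_force: [0.1, -0.0, 4.9]
width: 0.622
```

```bash

python3 -m creep '[{"slide":[0,0,-0.5],"angular":[0,0,0]},{"slide":[0,0,-1],"angular":[0,0,0]},{"slide":[0,0,-1],"angular":[0,0,0]},{"slide":[0,0,-1],"angular":[0,0,0]},{"slide":[0,0,-1],"angular":[0,0,0]}]'
python3 -c "
from h import *
go(.44,-.0458,.30,-10)
cam('top','top1.png')"
```

```text
time: 5.33
tool_pos: [0.6637, -0.0602, 0.288]
tcp_rot: [-3.118, 0.381, 0.003]
wrist_force: [0.7, -0.1, -0.5]
width: 0.623
t 5.33 pos [ 0.6637 -0.0602  0.288 ] w 0.623 F [ 0.7 -0.1 -0.5]
 turn [ 0.    0.03 -0.98]  shift [-8.91  0.99 -0.48]
```

```bash

python3 -m creep '[{"slide":[0,0,0],"angular":[0,0,-1]},{"slide":[-1,0.2,-0.1],"angular":[0,0,0]},{"slide":[-1,0.2,-0.1],"angular":[0,0,0]},{"slide":[-1,0.2,-0.1],"angular":[0,0,0]},{"slide":[-1,0.2,-0.1],"angular":[0,0,0]}]'
python3 -m creep '[{"slide":[-1,0.2,0],"angular":[0,0,0]},{"slide":[-1,0,0],"angular":[0,0,0]},{"slide":[-1,0,0],"angular":[0,0,0]},{"slide":[-1,0,0],"angular":[0,0,0]},{"slide":[-0.9,0,0],"angular":[0,0,0]}]'
python3 -m creep '[{"slide":[0,0,0],"angular":[0,0,0]}]'
python3 -c "
from h import *
go(.43,-.0458,.30,-10)
wcam('w3.png')"
```

```text
time: 5.8
tool_pos: [0.5608, -0.0626, 0.2966]
tcp_rot: [-3.13, 0.271, 0.003]
wrist_force: [0.3, -0.2, -1.0]
width: 0.622
time: 6.22
tool_pos: [0.4388, -0.0462, 0.2966]
tcp_rot: [-3.13, 0.272, 0.003]
wrist_force: [0.7, 0.1, -0.3]
width: 0.615
time: 6.3
tool_pos: [0.4363, -0.0457, 0.2956]
tcp_rot: [-3.129, 0.271, 0.009]
wrist_force: [-0.3, 0.6, -1.3]
width: 0.622
t 6.3 pos [ 0.4363 -0.0457  0.2956] w 0.622 F [-0.3  0.6 -1.3]
 turn [-0.    0.09  0.02]  shift [-0.25  0.05 -0.18]
```

View pics/w3.png

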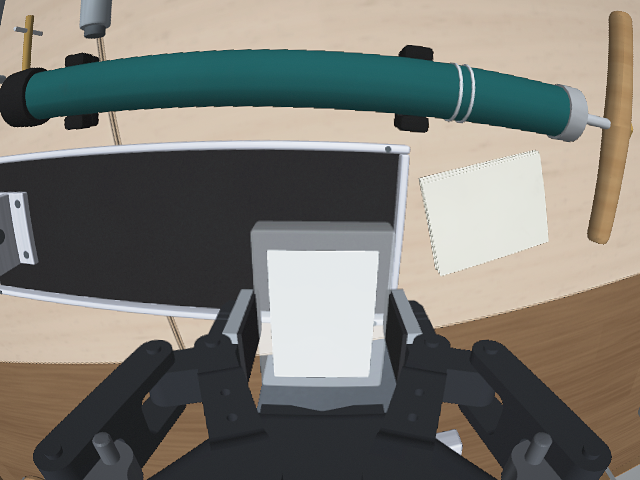

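View pics/top1.png

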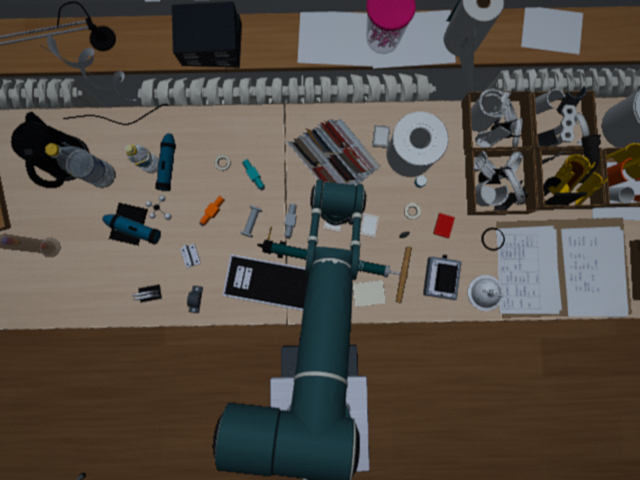

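```bash
python3 - <<'E'
from h import *
print(W('w3.png',410,146,.012),W('w3.png',0,158,.012), W('w3.png',400,285,.012), W('w3.png',0,292,.012))
E
```

```text
[ 0.48198087 -0.11535713  0.012     ] [0.55145873 0.2315115  0.012     ] [ 0.37871477 -0.09652926  0.012     ] [0.42427273 0.30282976 0.012     ]
```

```bash

python3 -m creep '[{"slide":[-0.25,0.05,1],"angular":[0,0.09,0]},{"slide":[0,0,1],"angular":[0,0,0]},{"slide":[0,0,1],"angular":[0,0,0]},{"slide":[0,0,1],"angular":[0,0,0]},{"slide":[0,0,0.3],"angular":[0,0,0]}]'
python3 -m creep '[{"slide":[0,0,0],"angular":[0,0,0]},{"slide":[0,0,0],"angular":[0,0,0]}]'
python3 -c "
from h import *
go(.43,-.0458,.176,-10)"
```

```text
time: 6.77
tool_pos: [0.4338, -0.0466, 0.1865]
tcp_rot: [3.13, -0.272, 0.001]
wrist_force: [-0.8, -1.0, -0.7]
width: 0.625
time: 6.93
tool_pos: [0.4356, -0.0469, 0.1899]
tcp_rot: [3.129, -0.271, 0.009]
wrist_force: [1.0, -0.2, -1.0]
width: 0.621
t 6.93 pos [ 0.4356 -0.0469  0.1899] w 0.621 F [ 1.  -0.2 -1. ]
 turn [-0.   -0.08  0.02]  shift [-0.23 -0.    0.56]
```

```bash

python3 -m creep '[{"slide":[-0.2,0,0.2],"angular":[0,0,0]},{"slide":[0,0,0.2],"angular":[0,0,0]},{"slide":[0,0,0.1],"angular":[0,0,0]},{"slide":[0,0,0.05],"angular":[0,0,0]},{"slide":[0,0,0],"angular":[0,0,0]}]'
python3 -c "
from h import *
go(.43,-.0458,.1755,-10)"
```

```text
time: 7.35
tool_pos: [0.4302, -0.0459, 0.176]
tcp_rot: [3.129, -0.271, 0.01]
wrist_force: [0.2, -0.9, -0.2]
width: 0.622
t 7.35 pos [ 0.4302 -0.0459  0.176 ] w 0.622 F [ 0.2 -0.9 -0.2]
 turn [-0.   -0.09  0.02]  shift [-0.01 -0.    0.02]
```

```bash

python3 -m creep '[{"slide":[0,0,0],"angular":[0,0,0]},{"slide":[0,0,0],"angular":[0,0,0]},{"slide":[0,0,0],"angular":[0,0,0]},{"slide":[0,0,0],"angular":[0,0,0]}]' -0.55
python3 -m creep '[{"slide":[0,0,-0.4],"angular":[0,0,0]},{"slide":[0,0,-1],"angular":[0,0,0]},{"slide":[0,0,-1],"angular":[0,0,0]},{"slide":[0,0,-1],"angular":[0,0,0]},{"slide":[0,0,-1],"angular":[0,0,0]}]'
python3 -c "
from h import *
go(.6692,.0855,.30,-10)
wcam('w4.png')"
```

```text
time: 7.68
tool_pos: [0.4304, -0.046, 0.1762]
tcp_rot: [3.129, -0.271, 0.011]
wrist_force: [0.0, -0.4, -0.0]
width: 0.773
time: 8.1
tool_pos: [0.4293, -0.0458, 0.2877]
tcp_rot: [3.129, -0.271, 0.01]
wrist_force: [0.6, -0.3, 0.2]
width: 0.773
t 8.1 pos [ 0.4293 -0.0458  0.2877] w 0.773 F [ 0.6 -0.3  0.2]
 turn [-0.   -0.09  0.02]  shift [ 8.54 -6.84 -0.49]
```

View pics/w4.png

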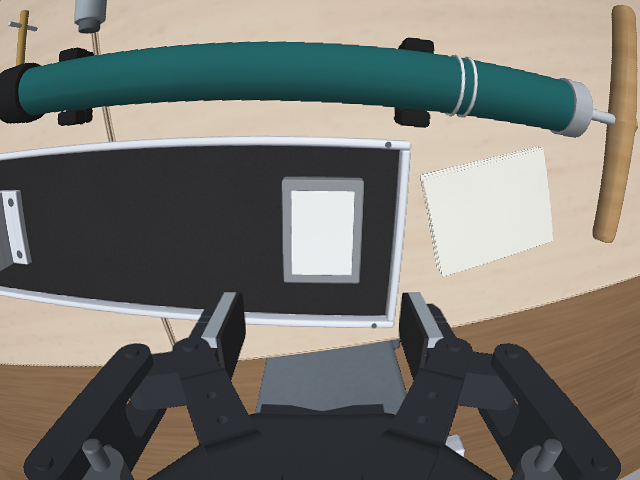

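The tile stands in the tray at (322,230), parallel to the rim and well clear of it. The stub shaft is next.

```bash

python3 -m creep '[{"slide":[1,-0.8,-0.1],"angular":[0,0,0]},{"slide":[1,-0.8,-0.1],"angular":[0,0,0]},{"slide":[1,-0.8,-0.1],"angular":[0,0,0]},{"slide":[1,-0.8,-0.1],"angular":[0,0,0]},{"slide":[1,-0.8,-0.1],"angular":[0,-0.09,0]}]' -1
python3 -m creep '[{"slide":[1,-0.8,0],"angular":[0,0,0]},{"slide":[1,-0.8,0],"angular":[0,0,0]},{"slide":[1,-0.8,0],"angular":[0,0,0]},{"slide":[0.6,-0.4,0],"angular":[0,0,0]},{"slide":[0,0,0],"angular":[0,0,0]}]'
python3 -c "
from h import *
go(.6692,.0855,.30,-10)
wcam('w5.png')"
```

```text
time: 8.57
tool_pos: [0.5709, 0.032, 0.3001]
tcp_rot: [-3.13, 0.271, -0.001]
wrist_force: [0.3, 0.0, 1.0]
width: 1.003
time: 8.98
tool_pos: [0.6734, 0.0864, 0.3]
tcp_rot: [-3.129, 0.269, -0.005]
wrist_force: [-0.6, -0.5, 0.5]
width: 0.995
t 8.98 pos [0.6734 0.0864 0.3   ] w 0.995 F [-0.6 -0.5  0.5]
 turn [-0.02 -0.05  0.04]  shift [-0.16  0.06 -0.  ]
```

View pics/w5.png

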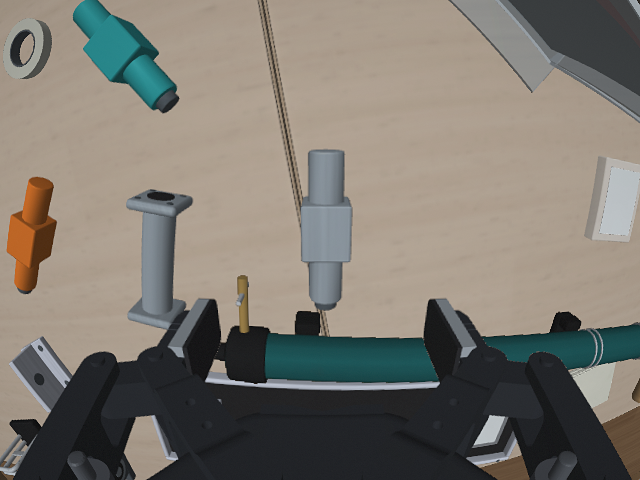

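```bash
python3 - <<'E'
from h import *
q('stub',[(302,198),(352,197),(350,262),(303,262)],.034,'w5.png')
q('stub e',[(310,152),(344,151),(340,305),(312,305)],.0125,'w5.png')
q('nip',[(127,200),(191,200),(186,312),(131,318)],.04,'w5.png')
go(.669,.085,.178,-10)
E
```

```text
stub [0.6765 0.0829 0.034 ] long-axis deg -10.0 [0.032 0.045]
stub e [0.6681 0.0842 0.0125] long-axis deg -10.0 [0.023 0.119]
nip [0.6765 0.2066 0.04  ] long-axis deg -19.3 [0.049 0.086]
t 9.03 pos [0.6716 0.0855 0.2995] w 1.001 F [ 0.3 -0.8 -0.1]
 turn [-0.   -0.01  0.04]  shift [-0.1   0.04  4.86]
```

```bash

python3 -m creep '[{"slide":[0,0.05,1],"angular":[0,0,0]},{"slide":[0,0,1],"angular":[0,0,0]},{"slide":[0,0,1],"angular":[0,0,0]},{"slide":[0,0,1],"angular":[0,0,0]},{"slide":[0,0,0.6],"angular":[0,0,0]}]'
python3 -m creep '[{"slide":[0,0,0.2],"angular":[0,0,0]},{"slide":[0,0,0],"angular":[0,0,0]}]'
python3 -m creep '[{"slide":[0,0,0],"angular":[0,0,0]},{"slide":[0,0,0],"angular":[0,0,0]},{"slide":[0,0,0],"angular":[0,0,0]},{"slide":[0,0,0],"angular":[0,0,0]},{"slide":[0,0,0],"angular":[0,0,0]}]' 1 70
python3 -m creep '[{"slide":[0,0,0],"angular":[0,0,0]},{"slide":[0,0,0],"angular":[0,0,0]},{"slide":[0,0,0],"angular":[0,0,0]},{"slide":[0,0,0],"angular":[0,0,0]}]'
```

```text
time: 9.45
tool_pos: [0.6677, 0.0825, 0.1815]
tcp_rot: [3.129, -0.272, -0.008]
wrist_force: [-0.6, -0.3, -0.1]
width: 0.996
time: 9.62
tool_pos: [0.6688, 0.0829, 0.1777]
tcp_rot: [3.129, -0.272, -0.006]
wrist_force: [-0.8, 0.4, 0.2]
width: 1.003
time: 10.03
tool_pos: [0.6713, 0.0836, 0.1812]
tcp_rot: [-3.129, 0.271, -0.005]
wrist_force: [1.6, -0.5, -2.8]
width: 0.382
time: 10.37
tool_pos: [0.6713, 0.0836, 0.1811]
tcp_rot: [-3.129, 0.271, -0.005]
wrist_force: [-0.9, 0.3, 7.0]
width: 0.379
```

```bash

python3 -m creep '[{"slide":[0,0,-0.5],"angular":[0,0,0]},{"slide":[0,0,-1],"angular":[0,0,0]},{"slide":[0,0,-1],"angular":[0,0,0]},{"slide":[0,0,-1],"angular":[0,0,0]},{"slide":[0,0,-1],"angular":[0,0,0]}]'
python3 -c "
from h import *
go(.4564,.1019,.29,-10)"
```

```text
time: 10.78
tool_pos: [0.6695, 0.0833, 0.2922]
tcp_rot: [3.129, -0.271, -0.004]
wrist_force: [0.0, -0.5, -2.3]
width: 0.386
t 10.78 pos [0.6695 0.0833 0.2922] w 0.386 F [ 0.  -0.5 -2.3]
 turn [0.01 0.03 0.02]  shift [-8.52  0.75  0.09]
```

```bash

python3 -m creep '[{"slide":[-1,0.1,0],"angular":[0,0,0]},{"slide":[-1,0.1,0],"angular":[0,0,0]},{"slide":[-1,0.1,0],"angular":[0,0,0]},{"slide":[-1,0.1,0],"angular":[0,0,0]},{"slide":[-1,0.1,0],"angular":[0,0,0]}]'
python3 -m creep '[{"slide":[-1,0.1,0],"angular":[0,0,0]},{"slide":[-1,0.1,0],"angular":[0,0,0]},{"slide":[-1,0,0],"angular":[0,0,0]},{"slide":[-0.5,0,0],"angular":[0,0,0]},{"slide":[0,0,0],"angular":[0,0,0]}]'
python3 -c "
from h import *
go(.4564,.1019,.183,-10)
wcam('w6.png')"
```

```text
time: 11.2
tool_pos: [0.5431, 0.0926, 0.2914]
tcp_rot: [3.13, -0.271, -0.003]
wrist_force: [0.5, -1.2, -2.2]
width: 0.385
time: 11.62
tool_pos: [0.4549, 0.1029, 0.2909]
tcp_rot: [3.129, -0.27, -0.005]
wrist_force: [0.2, -0.1, -3.5]
width: 0.386
t 11.62 pos [0.4549 0.1029 0.2909] w 0.386 F [ 0.2 -0.1 -3.5]
 turn [0.01 0.05 0.03]  shift [0.07 0.03 4.32]
```

View pics/w6.png

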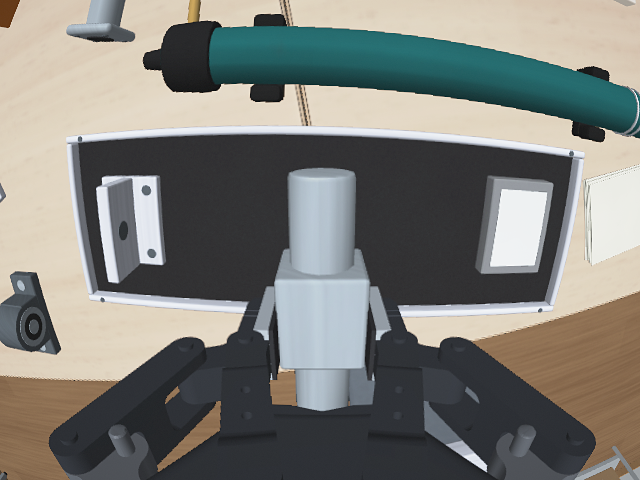

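```bash
python3 - <<'E'
from h import *
P=np.array([W('w6.png',*p,.012) for p in [(68,138),(585,153),(553,314),(90,298)]]);print(np.round(P,3),P.mean(0))
E
```

```text
[[ 0.562  0.285  0.012]
 [ 0.481 -0.115  0.012]
 [ 0.34  -0.089  0.012]
 [ 0.427  0.314  0.012]] [0.4525236 0.0989206 0.012    ]
```

```bash

python3 -m creep '[{"slide":[-0.05,0.03,1],"angular":[0,0,0.2]},{"slide":[0,0,1],"angular":[0,0,0]},{"slide":[0,0,1],"angular":[0,0,0]},{"slide":[0,0,0.8],"angular":[0,0,0]},{"slide":[0,0,0.3],"angular":[0,0,0]}]'
python3 -m creep '[{"slide":[0,0,0],"angular":[0,0,0]},{"slide":[0,0,0],"angular":[0,0,0]}]'
python3 -c "
from h import *
go(.4535,.102,.182,-11)"
```

```text
time: 12.08
tool_pos: [0.4563, 0.1019, 0.1865]
tcp_rot: [3.127, -0.294, -0.006]
wrist_force: [-0.4, 0.1, -3.0]
width: 0.384
time: 12.25
tool_pos: [0.4576, 0.1022, 0.1895]
tcp_rot: [-3.128, 0.294, -0.0]
wrist_force: [0.2, 0.1, -2.1]
width: 0.387
t 12.25 pos [0.4576 0.1022 0.1895] w 0.387 F [ 0.2  0.1 -2.1]
 turn [-0.   -0.    0.07]  shift [-0.16  0.04  0.3 ]
```

```bash

python3 -m creep '[{"slide":[-0.15,0,0.15],"angular":[0,0,0]},{"slide":[0,0,0.15],"angular":[0,0,0]},{"slide":[0,0,0.05],"angular":[0,0,0]},{"slide":[0,0,0],"angular":[0,0,0]},{"slide":[0,0,0],"angular":[0,0,0]}]'
python3 -c "
from h import *
go(.4535,.102,.181,-11)"
```

```text
time: 12.67
tool_pos: [0.4532, 0.1031, 0.1811]
tcp_rot: [-3.127, 0.293, -0.002]
wrist_force: [-0.7, 0.6, -0.7]
width: 0.38
t 12.67 pos [0.4532 0.1031 0.1811] w 0.38 F [-0.7  0.6 -0.7]
 turn [-0.01 -0.02  0.07]  shift [0.02 0.04 0.  ]
```

```bash

python3 -m creep '[{"slide":[0,0,0],"angular":[0,0,0]},{"slide":[0,0,0],"angular":[0,0,0]},{"slide":[0,0,0],"angular":[0,0,0]},{"slide":[0,0,0],"angular":[0,0,0]}]' -0.2
python3 -m creep '[{"slide":[0,0,-0.4],"angular":[0,0,0]},{"slide":[0,0,-1],"angular":[0,0,0]},{"slide":[0,0,-1],"angular":[0,0,0]},{"slide":[0,0,-1],"angular":[0,0,0]},{"slide":[0,0,-1],"angular":[0,0,0]}]'
python3 -c "
from h import *
go(.675,.204,.30,-20)
wcam('w7.png')"
```

```text
time: 13.0
tool_pos: [0.4531, 0.103, 0.1807]
tcp_rot: [-3.128, 0.293, -0.001]
wrist_force: [-0.4, -0.2, -0.5]
width: 0.6
time: 13.42
tool_pos: [0.4527, 0.1029, 0.2923]
tcp_rot: [-3.128, 0.293, -0.0]
wrist_force: [0.8, 1.0, 0.6]
width: 0.602
t 13.42 pos [0.4527 0.1029 0.2923] w 0.602 F [0.8 1.  0.6]
 turn [-0.   -0.    2.32]  shift [ 6.97 -6.84 -0.31]
```

View pics/w7.png

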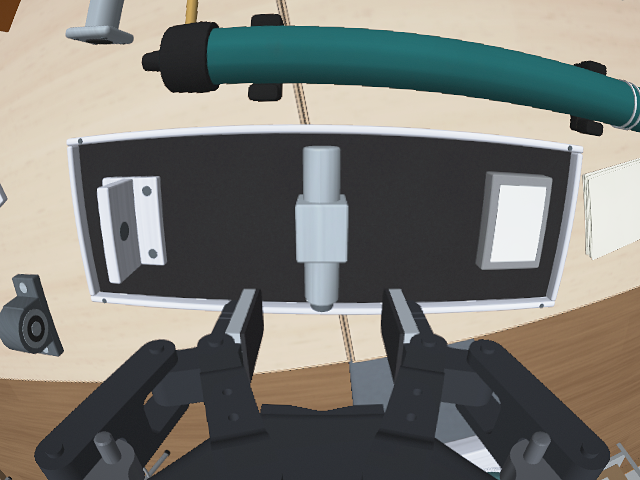

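```bash
python3 - <<'E'
from h import *
f='w7.png'
for p,z in [((321,303),.0125),((321,310),.006),((300,314),.012),((322,148),.03),((322,126),.012),((322,133),.0)]: print(p,W(f,*p,z))
q('sq',[(297,197),(347,197),(346,262),(297,262)],.034,f)
E
python3 -c "
import cv2;p=cv2.imread('pics/w7.png');cv2.imwrite('pics/c.png',cv2.resize(p[240:330,250:400],(750,450)))"
```

```text
(321, 303) [0.39495606 0.11447971 0.0125    ]
(321, 310) [0.385308   0.11633311 0.006     ]
(300, 314) [0.3880565  0.13232416 0.012     ]
(322, 148) [0.50955044 0.09203711 0.03      ]
(322, 126) [0.52274077 0.08954939 0.012     ]
(322, 133) [0.51764918 0.09051706 0.        ]
sq [0.4581 0.1019 0.034 ] long-axis deg -11.1 [0.031 0.044]
```

View pics/c.png

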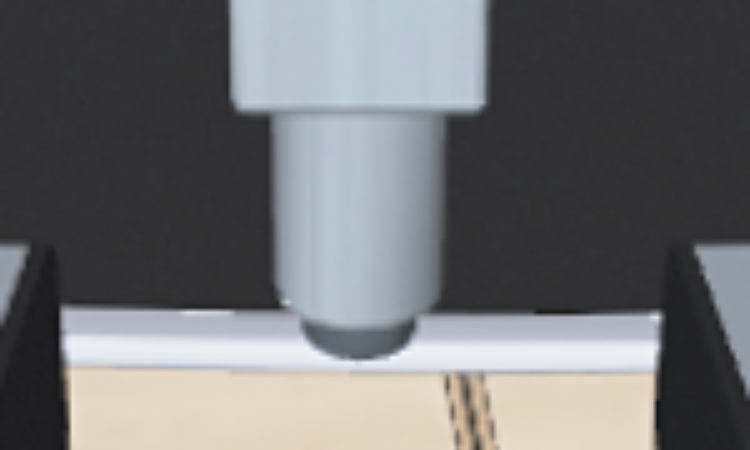

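```bash

python3 -m creep '[{"slide":[0,0,0],"angular":[0,0,1]},{"slide":[0,0,0],"angular":[0,0,1]},{"slide":[0,0,0],"angular":[0,0,0.3]},{"slide":[1,-1,0],"angular":[0,0,0]},{"slide":[1,-1,-0.3],"angular":[0,0,0]}]' -1
python3 -m creep '[{"slide":[1,-1,0],"angular":[0,0,0]},{"slide":[1,-1,0],"angular":[0,0,0]},{"slide":[1,-1,0],"angular":[0,0,0]},{"slide":[1,-1,0],"angular":[0,0,0]},{"slide":[0.8,-0.7,0],"angular":[0,0,0]}]'
python3 -m creep '[{"slide":[0,0,0],"angular":[0,0,0]}]'
python3 -c "
from h import *
go(.675,.204,.30,-20)
wcam('w8.png')"
```

```text
time: 13.88
tool_pos: [0.5152, 0.1325, 0.2962]
tcp_rot: [3.093, -0.542, -0.007]
wrist_force: [0.9, 0.1, -0.5]
width: 1.0
time: 14.3
tool_pos: [0.6718, 0.2039, 0.2978]
tcp_rot: [-3.094, 0.541, -0.001]
wrist_force: [-0.1, 0.1, 0.5]
width: 1.0
time: 14.38
tool_pos: [0.6736, 0.2042, 0.2978]
tcp_rot: [-3.093, 0.54, -0.005]
wrist_force: [0.4, 0.8, 0.7]
width: 1.001
t 14.38 pos [0.6736 0.2042 0.2978] w 1.001 F [0.4 0.8 0.7]
 turn [-0.03 -0.04  0.05]  shift [ 0.05 -0.01 -0.09]
```

View pics/w8.png

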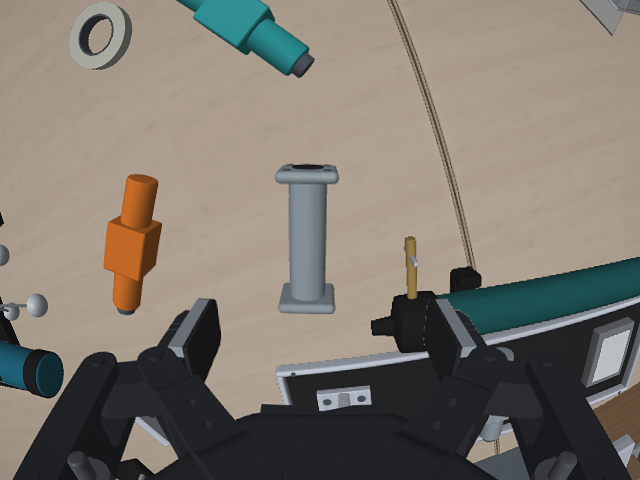

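```bash
python3 - <<'E'
from h import *
f='w8.png'
for p,z in [((307,190),.03),((308,280),.03),((307,183),.04),((307,285),.04),((280,290),.04),((333,290),.04),((276,178),.04),((338,178),.04),((307,312),.02),((307,166),.03)]: print(p,W(f,*p,z))
go(.675,.204,.30,-20)
E
```

```text
(307, 190) [0.70595743 0.20319276 0.03      ]
(308, 280) [0.6457721  0.22495401 0.03      ]
(307, 183) [0.71177698 0.20059123 0.04      ]
(307, 285) [0.64668302 0.22493656 0.04      ]
(280, 290) [0.64923757 0.24377077 0.04      ]
(333, 290) [0.63716515 0.20959219 0.04      ]
(276, 178) [0.72142112 0.21762398 0.04      ]
(338, 178) [0.70824375 0.18144358 0.04      ]
(307, 312) [0.61654191 0.23719509 0.02      ]
(307, 166) [0.72074537 0.19772869 0.03      ]
t 14.43 pos [0.6716 0.2034 0.2974] w 1.0 F [ 0.   0.2 -0.5]
 turn [-0.   -0.    0.04]  shift [ 0.12 -0.07 -0.1 ]
```

```bash
python3 -c "
from h import *
go(.673,.213,.176,-20)"
python3 -m creep '[{"slide":[-0.05,-0.38,1],"angular":[0,0,0]},{"slide":[0,0,1],"angular":[0,0,0]},{"slide":[0,0,1],"angular":[0,0,0]},{"slide":[0,0,1],"angular":[0,0,0]},{"slide":[0,0,0.6],"angular":[0,0,0]}]'
python3 -m creep '[{"slide":[0,0,0],"angular":[0,0,0]},{"slide":[0,0,0],"angular":[0,0,0]}]'
python3 -c "
from h import *
go(.673,.213,.176,-20)
wcam('w9.png')"
```

```text
t 14.43 pos [0.6716 0.2034 0.2974] w 1.0 F [ 0.   0.2 -0.5]
 turn [-0.   -0.    0.04]  shift [-0.08 -0.38  4.86]
time: 14.85
tool_pos: [0.6693, 0.211, 0.1797]
tcp_rot: [3.092, -0.542, -0.008]
wrist_force: [-0.4, 0.3, 0.1]
width: 0.999
time: 15.02
tool_pos: [0.6708, 0.2114, 0.1821]
tcp_rot: [3.093, -0.543, -0.004]
wrist_force: [0.4, 0.2, 0.5]
width: 1.003
t 15.02 pos [0.6708 0.2114 0.1821] w 1.003 F [0.4 0.2 0.5]
 turn [0.02 0.03 0.02]  shift [ 0.06 -0.09  0.25]
```

View pics/w9.png

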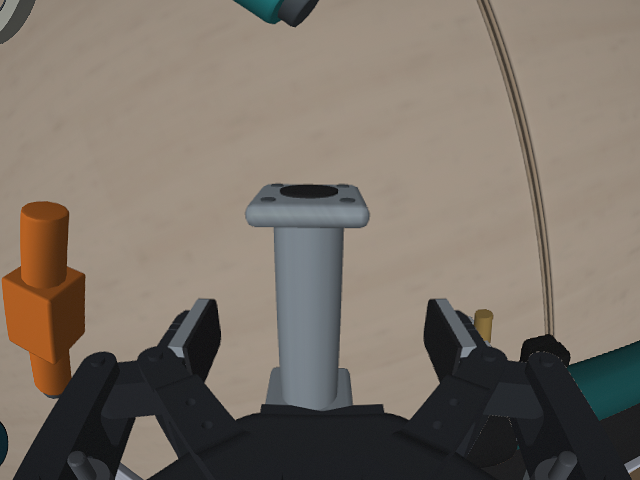

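```bash

python3 -m creep '[{"slide":[0.05,-0.15,0.1],"angular":[0,0,0]},{"slide":[0,0,0.1],"angular":[0,0,0]},{"slide":[0,0,0],"angular":[0,0,0]}]'
python3 -m creep '[{"slide":[0,0,0],"angular":[0,0,0]},{"slide":[0,0,0],"angular":[0,0,0]},{"slide":[0,0,0],"angular":[0,0,0]},{"slide":[0,0,0],"angular":[0,0,0]},{"slide":[0,0,0],"angular":[0,0,0]}]' 1 70
python3 -m creep '[{"slide":[0,0,0],"angular":[0,0,0]},{"slide":[0,0,0],"angular":[0,0,0]},{"slide":[0,0,0],"angular":[0,0,0]},{"slide":[0,0,0],"angular":[0,0,0]}]'
python3 -m creep '[{"slide":[0,0,-0.5],"angular":[0,0,0]},{"slide":[0,0,-1],"angular":[0,0,0]},{"slide":[0,0,-1],"angular":[0,0,0]},{"slide":[0,0,-1],"angular":[0,0,0]},{"slide":[0,0,-1],"angular":[0,0,0]}]'
python3 -c "
from h import *
go(.443,.034,.29,-11)"
```

```text
time: 15.32
tool_pos: [0.675, 0.2153, 0.1793]
tcp_rot: [-3.093, 0.543, -0.003]
wrist_force: [-0.4, 0.1, -0.4]
width: 0.996
time: 15.73
tool_pos: [0.6743, 0.215, 0.178]
tcp_rot: [-3.094, 0.543, -0.0]
wrist_force: [0.9, 1.8, 5.0]
width: 0.301
time: 16.07
tool_pos: [0.6745, 0.215, 0.1783]
tcp_rot: [-3.094, 0.543, -0.001]
wrist_force: [0.2, 0.3, 1.8]
width: 0.282
time: 16.48
tool_pos: [0.6737, 0.2148, 0.2913]
tcp_rot: [3.094, -0.543, -0.002]
wrist_force: [-0.0, 0.6, -2.2]
width: 0.281
t 16.48 pos [0.6737 0.2148 0.2913] w 0.281 F [-0.   0.6 -2.2]
 turn [ 0.01  0.02 -2.23]  shift [-7.68  8.86  0.05]
```

```bash

python3 -m creep '[{"slide":[0,0,0],"angular":[0,0,-1]},{"slide":[0,0,0],"angular":[0,0,-1]},{"slide":[0,0,0],"angular":[0,0,-0.2]},{"slide":[-0.8,0.9,0],"angular":[0,0,0]},{"slide":[-0.8,0.9,0],"angular":[0,0,0]}]'
python3 -m creep '[{"slide":[-0.9,1,0],"angular":[0,0,0]},{"slide":[-0.9,1,0],"angular":[0,0,0]},{"slide":[-0.9,1,0],"angular":[0,0,0]},{"slide":[-0.9,1,0],"angular":[0,0,0]},{"slide":[-0.9,1,0],"angular":[0,0,0]}]'
python3 -m creep '[{"slide":[-0.9,1,0],"angular":[0,0,0]},{"slide":[-0.7,1,0],"angular":[0,0,0]},{"slide":[0,0,0],"angular":[0,0,0]}]'
python3 -c "
from h import *
go(.4406,.0347,.182,-11)
wcam('w10.png')"
```

```text
time: 16.9
tool_pos: [0.6261, 0.1787, 0.2898]
tcp_rot: [3.127, -0.305, -0.001]
wrist_force: [-0.6, -1.1, -1.1]
width: 0.282
time: 17.32
tool_pos: [0.4899, 0.0767, 0.2898]
tcp_rot: [3.126, -0.306, -0.003]
wrist_force: [-0.7, -0.6, -1.1]
width: 0.282
time: 17.57
tool_pos: [0.4381, 0.0341, 0.2886]
tcp_rot: [3.124, -0.308, -0.011]
wrist_force: [-0.1, 1.1, -1.7]
width: 0.276
t 17.57 pos [0.4381 0.0341 0.2886] w 0.276 F [-0.1  1.1 -1.7]
 turn [ 0.04  0.09 -0.07]  shift [ 0.1  -0.04  4.26]
```

View pics/w10.png

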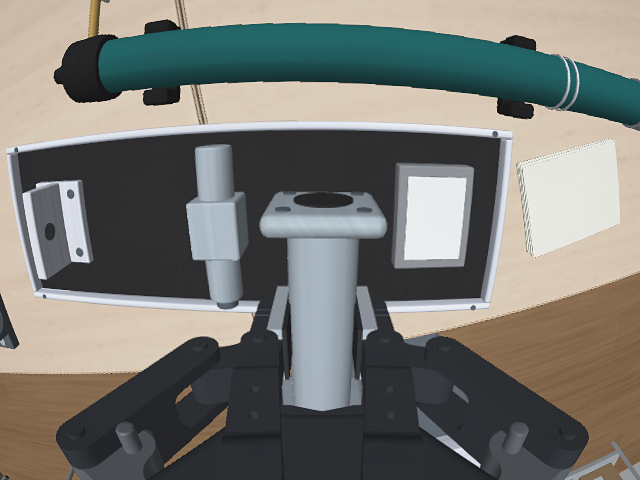

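```bash

python3 -m creep '[{"slide":[0.2,-0.05,1],"angular":[0,0.05,0]},{"slide":[0,0,1],"angular":[0,0,0]},{"slide":[0,0,1],"angular":[0,0,0]},{"slide":[0,0,0.8],"angular":[0,0,0]},{"slide":[0,0,0.3],"angular":[0,0,0]}]'
python3 -m creep '[{"slide":[0,0,0],"angular":[0,0,0]},{"slide":[0,0,0],"angular":[0,0,0]}]'
python3 -c "
from h import *
go(.4415,.0347,.179,-11)"
```

```text
time: 18.03
tool_pos: [0.4474, 0.0369, 0.1851]
tcp_rot: [3.126, -0.305, -0.002]
wrist_force: [-0.9, -0.6, -1.8]
width: 0.277
time: 18.2
tool_pos: [0.449, 0.0367, 0.1881]
tcp_rot: [3.127, -0.304, 0.005]
wrist_force: [-0.6, 0.8, -0.8]
width: 0.28
t 18.2 pos [0.449  0.0367 0.1881] w 0.28 F [-0.6  0.8 -0.8]
 turn [-0.   -0.04 -0.03]  shift [-0.28  0.14  0.36]
```

```bash

python3 -m creep '[{"slide":[-0.25,0.1,0.15],"angular":[0,0,0]},{"slide":[0,0,0.15],"angular":[0,0,0]},{"slide":[0,0,0.05],"angular":[0,0,0]},{"slide":[0,0,0],"angular":[0,0,0]},{"slide":[0,0,0],"angular":[0,0,0]}]'
python3 -c "
from h import *
go(.4415,.0347,.178,-11)"
```

```text
time: 18.62
tool_pos: [0.442, 0.0351, 0.1796]
tcp_rot: [3.127, -0.304, 0.007]
wrist_force: [0.3, -0.3, -0.9]
width: 0.285
t 18.62 pos [0.442  0.0351 0.1796] w 0.285 F [ 0.3 -0.3 -0.9]
 turn [-0.   -0.06 -0.03]  shift [-0.02  0.02  0.06]
```

```bash

python3 -m creep '[{"slide":[0,0,0.05],"angular":[0,0,0]},{"slide":[0,0,0],"angular":[0,0,0]},{"slide":[0,0,0],"angular":[0,0,0]}]'
python3 -m creep '[{"slide":[0,0,0],"angular":[0,0,0]},{"slide":[0,0,0],"angular":[0,0,0]},{"slide":[0,0,0],"angular":[0,0,0]},{"slide":[0,0,0],"angular":[0,0,0]}]' 0
python3 -m creep '[{"slide":[0,0,-0.4],"angular":[0,0,0]},{"slide":[0,0,-1],"angular":[0,0,0]},{"slide":[0,0,-1],"angular":[0,0,0]},{"slide":[0,0,-1],"angular":[0,0,0]},{"slide":[0,0,-1],"angular":[0,0,0]}]'
python3 -c "
from h import *
go(.414,.4015,.31,-11)
wcam('w11.png')
cam('top','top2.png')"
```

```text
time: 18.87
tool_pos: [0.4423, 0.0352, 0.1783]
tcp_rot: [3.127, -0.304, 0.007]
wrist_force: [0.7, -0.2, 0.5]
width: 0.284
time: 19.2
tool_pos: [0.4418, 0.0352, 0.178]
tcp_rot: [3.127, -0.304, 0.006]
wrist_force: [-0.0, 0.7, -0.1]
width: 0.5
time: 19.62
tool_pos: [0.4411, 0.0352, 0.2897]
tcp_rot: [3.127, -0.304, 0.006]
wrist_force: [0.5, -0.4, -0.5]
width: 0.504
t 19.62 pos [0.4411 0.0352 0.2897] w 0.504 F [ 0.5 -0.4 -0.5]
 turn [-0.   -0.05 -0.03]  shift [ -3.86 -14.17  -0.81]
```

View pics/w11.png

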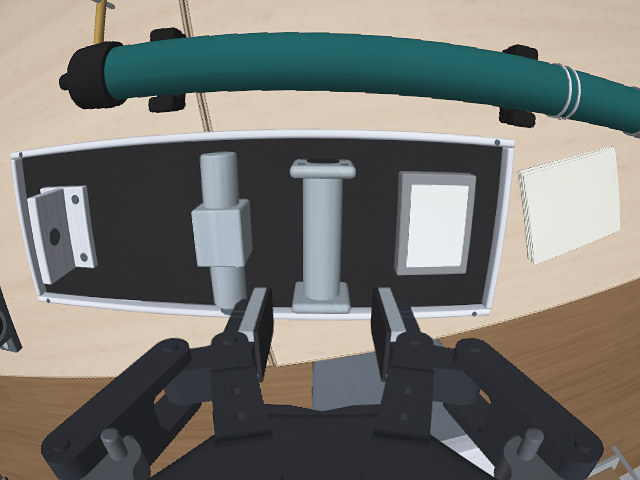

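```bash

python3 -m creep '[{"slide":[-0.27,-1,-0.1],"angular":[0,-0.05,0]},{"slide":[-0.27,-1,-0.1],"angular":[0,0,0]},{"slide":[-0.27,-1,-0.1],"angular":[0,0,0]},{"slide":[-0.27,-1,-0.1],"angular":[0,0,0]},{"slide":[-0.27,-1,-0.1],"angular":[0,0,0]}]' -1
python3 -m creep '[{"slide":[-0.27,-1,-0.1],"angular":[0,0,0]},{"slide":[-0.27,-1,-0.1],"angular":[0,0,0]},{"slide":[-0.27,-1,-0.1],"angular":[0,0,0]},{"slide":[-0.27,-1,0],"angular":[0,0,0]},{"slide":[-0.27,-1,0],"angular":[0,0,0]}]'
python3 -m creep '[{"slide":[-0.27,-1,0],"angular":[0,0,0]},{"slide":[-0.27,-1,0],"angular":[0,0,0]},{"slide":[-0.27,-1,0],"angular":[0,0,0]},{"slide":[-0.27,-1,0],"angular":[0,0,0]},{"slide":[0,0,0],"angular":[0,0,0]}]'
python3 -c "
from h import *
go(.414,.4015,.31,-11)
wcam('w12.png')"
```

```text
time: 20.13
tool_pos: [0.4317, 0.1653, 0.3002]
tcp_rot: [3.127, -0.305, -0.001]
wrist_force: [1.2, -0.7, -0.9]
width: 0.999
time: 20.55
tool_pos: [0.4228, 0.2947, 0.3077]
tcp_rot: [3.127, -0.304, -0.001]
wrist_force: [0.2, -1.1, -0.5]
width: 1.001
time: 20.97
tool_pos: [0.4156, 0.4004, 0.3077]
tcp_rot: [-3.125, 0.3, 0.0]
wrist_force: [-0.4, -0.5, 0.1]
width: 0.998
t 20.97 pos [0.4156 0.4004 0.3077] w 0.998 F [-0.4 -0.5  0.1]
 turn [-0.03  0.    0.01]  shift [-0.07 -0.03 -0.09]
```

View pics/w12.png

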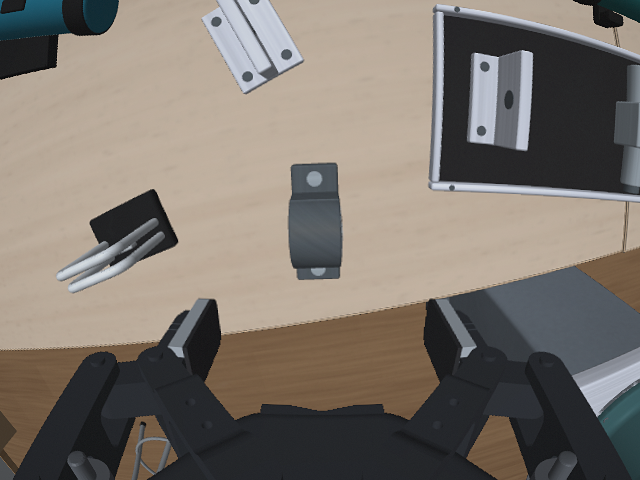

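```bash
python3 - <<'E'
from h import *
f='w12.png'
q('foot',[(292,165),(337,163),(340,279),(298,279)],.012,f)
q('hous',[(292,200),(341,200),(341,266),(290,266)],.04,f)
go(.414,.4015,.31,-11)
E
```

```text
foot [0.4151 0.4049 0.012 ] long-axis deg -9.0 [0.032 0.091]
hous [0.4164 0.4048 0.04  ] long-axis deg -12.1 [0.032 0.047]
t 21.02 pos [0.4156 0.3986 0.3075] w 0.998 F [ 0.8  0.1 -0.3]
 turn [0.   0.01 0.01]  shift [-0.09 -0.1  -0.1 ]
```

```bash
python3 -c "
from h import *
go(.414,.404,.185,-10)"
python3 -m creep '[{"slide":[-0.1,-0.2,1],"angular":[0,0,-0.2]},{"slide":[0,0,1],"angular":[0,0,0]},{"slide":[0,0,1],"angular":[0,0,0]},{"slide":[0,0,1],"angular":[0,0,0]},{"slide":[0,0,0.6],"angular":[0,0,0]}]'
python3 -m creep '[{"slide":[0,0,0.2],"angular":[0,0,0]},{"slide":[0,0,0],"angular":[0,0,0]},{"slide":[0,0,0],"angular":[0,0,0]}]'
python3 -c "
from h import *
go(.414,.404,.185,-10)"
```

```text
t 21.02 pos [0.4156 0.3986 0.3075] w 0.998 F [ 0.8  0.1 -0.3]
 turn [ 0.    0.01 -0.24]  shift [-0.1 -0.2  4.9]
time: 21.43
tool_pos: [0.4135, 0.4001, 0.1897]
tcp_rot: [3.125, -0.283, -0.005]
wrist_force: [-1.1, -0.5, 0.4]
width: 1.001
time: 21.68
tool_pos: [0.4149, 0.4018, 0.1882]
tcp_rot: [3.129, -0.283, -0.0]
wrist_force: [0.9, -0.4, 0.5]
width: 1.003
t 21.68 pos [0.4149 0.4018 0.1882] w 1.003 F [ 0.9 -0.4  0.5]
 turn [ 0.    0.   -0.09]  shift [-0.05 -0.08  0.13]
```

```bash

python3 -m creep '[{"slide":[-0.05,-0.08,0.13],"angular":[0,0,0]},{"slide":[0,0,0],"angular":[0,0,0]},{"slide":[0,0,0],"angular":[0,0,0]},{"slide":[0,0,0],"angular":[0,0,0]},{"slide":[0,0,0],"angular":[0,0,0]}]' 1 70
python3 -m creep '[{"slide":[0,0,0],"angular":[0,0,0]},{"slide":[0,0,0],"angular":[0,0,0]},{"slide":[0,0,0],"angular":[0,0,0]},{"slide":[0,0,0],"angular":[0,0,0]},{"slide":[0,0,0],"angular":[0,0,0]}]'
python3 -m creep '[{"slide":[0,0,-0.5],"angular":[0,0,0]},{"slide":[0,0,-1],"angular":[0,0,0]},{"slide":[0,0,-1],"angular":[0,0,0]},{"slide":[0,0,-1],"angular":[0,0,0]},{"slide":[0,0,-1],"angular":[0,0,0]}]'
python3 -c "
from h import *
go(.4664,.167,.30,-11)"
```

```text
time: 22.1
tool_pos: [0.4142, 0.405, 0.1858]
tcp_rot: [-3.127, 0.282, -0.002]
wrist_force: [0.7, 0.6, -2.1]
width: 0.389
time: 22.52
tool_pos: [0.4143, 0.405, 0.1858]
tcp_rot: [-3.127, 0.282, -0.002]
wrist_force: [-1.1, -0.2, 5.6]
width: 0.389
time: 22.93
tool_pos: [0.4132, 0.4039, 0.2978]
tcp_rot: [3.127, -0.282, -0.002]
wrist_force: [-0.5, -0.2, -1.4]
width: 0.39
t 22.93 pos [0.4132 0.4039 0.2978] w 0.39 F [-0.5 -0.2 -1.4]
 turn [0.02 0.02 0.17]  shift [ 3.9   8.9  -0.09]
```

```bash

python3 -m creep '[{"slide":[0.4,0.9,0],"angular":[0,0,0.2]},{"slide":[0.4,0.9,0],"angular":[0,0,0]},{"slide":[0.4,0.9,0],"angular":[0,0,0]},{"slide":[0.4,0.9,0],"angular":[0,0,0]},{"slide":[0.4,0.9,0],"angular":[0,0,0]}]'
python3 -m creep '[{"slide":[0.4,0.9,0],"angular":[0,0,0]},{"slide":[0.4,0.9,0],"angular":[0,0,0]},{"slide":[0.4,0.9,0],"angular":[0,0,0]},{"slide":[0.4,0.9,0],"angular":[0,0,0]},{"slide":[0.3,0.8,0],"angular":[0,0,0]}]'
python3 -m creep '[{"slide":[0,0,0],"angular":[0,0,0]}]'
python3 -c "
from h import *
go(.4664,.167,.189,-11)
wcam('w13.png')"
```

```text
time: 23.35
tool_pos: [0.4409, 0.2831, 0.297]
tcp_rot: [3.126, -0.304, -0.002]
wrist_force: [0.3, -0.5, -2.2]
width: 0.39
time: 23.77
tool_pos: [0.4665, 0.1658, 0.297]
tcp_rot: [3.126, -0.305, -0.002]
wrist_force: [0.9, 0.0, -1.8]
width: 0.391
time: 23.85
tool_pos: [0.4666, 0.1644, 0.2968]
tcp_rot: [3.124, -0.308, -0.002]
wrist_force: [-0.4, -0.2, -2.7]
width: 0.387
t 23.85 pos [0.4666 0.1644 0.2968] w 0.387 F [-0.4 -0.2 -2.7]
 turn [ 0.04  0.02 -0.06]  shift [-0.03 -0.1   4.31]
```

View pics/w13.png

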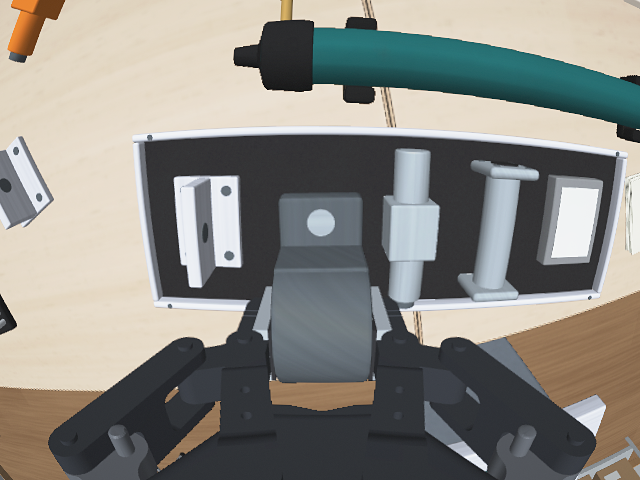

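```bash
python3 - <<'E'
from h import *
f='w13.png'
for p,z in [((241,225),.008),((241,266),.008),((385,198),.034),((383,260),.034)]:
  P=W(f,*p,z); a=np.radians(-11); d=P[:2]-np.array([.453,.0985]); print(np.round(P,3),'tray xy',np.round([d@[np.cos(a),np.sin(a)],d@[-np.sin(a),np.cos(a)]],3))
E
```

```text
[0.478 0.222 0.008] tray xy [0.001 0.126]
[0.446 0.231 0.008] tray xy [-0.032  0.129]
[0.484 0.119 0.034] tray xy [0.026 0.026]
[0.441 0.126 0.034] tray xy [-0.017  0.025]
```

```bash

python3 -m creep '[{"slide":[-0.05,-0.25,1],"angular":[0,0,0]},{"slide":[0,0,1],"angular":[0,0,0]},{"slide":[0,0,1],"angular":[0,0,0]},{"slide":[0,0,0.8],"angular":[0,0,0]},{"slide":[0,0,0.3],"angular":[0,0,0]}]'
python3 -m creep '[{"slide":[0,0,0],"angular":[0,0,0]},{"slide":[0,0,0],"angular":[0,0,0]}]'
python3 -c "
from h import *
go(.466,.171,.186,-11)"
```

```text
time: 24.32
tool_pos: [0.4647, 0.1739, 0.1915]
tcp_rot: [3.125, -0.303, -0.009]
wrist_force: [-0.7, -0.5, -3.0]
width: 0.39
time: 24.48
tool_pos: [0.4668, 0.1743, 0.1948]
tcp_rot: [3.127, -0.303, -0.001]
wrist_force: [1.1, 0.1, -2.5]
width: 0.393
t 24.48 pos [0.4668 0.1743 0.1948] w 0.393 F [ 1.1  0.1 -2.5]
 turn [ 0.    0.01 -0.02]  shift [-0.01  0.13  0.35]
```

```bash

python3 -m creep '[{"slide":[0,0.12,0.15],"angular":[0,0,0]},{"slide":[0,0,0.15],"angular":[0,0,0]},{"slide":[0,0,0.07],"angular":[0,0,0]},{"slide":[0,0,0],"angular":[0,0,0]},{"slide":[0,0,0],"angular":[0,0,0]}]'
python3 -c "
from h import *
go(.466,.171,.186,-11)"
```

```text
time: 24.9
tool_pos: [0.4665, 0.1709, 0.1858]
tcp_rot: [-3.126, 0.305, -0.001]
wrist_force: [-0.3, 0.3, -2.7]
width: 0.389
t 24.9 pos [0.4665 0.1709 0.1858] w 0.389 F [-0.3  0.3 -2.7]
 turn [-0.01 -0.01 -0.03]  shift [-0.02 -0.   -0.01]
```

```bash

python3 -m creep '[{"slide":[0,0,0.04],"angular":[0,0,0]},{"slide":[0,0,0],"angular":[0,0,0]},{"slide":[0,0,0],"angular":[0,0,0]}]'
python3 -m creep '[{"slide":[0,0,0],"angular":[0,0,0]},{"slide":[0,0,0],"angular":[0,0,0]},{"slide":[0,0,0],"angular":[0,0,0]},{"slide":[0,0,0],"angular":[0,0,0]}]' -0.1
python3 -m creep '[{"slide":[0,0,-0.4],"angular":[0,0,0]},{"slide":[0,0,-1],"angular":[0,0,0]},{"slide":[0,0,-1],"angular":[0,0,0]},{"slide":[0,0,-1],"angular":[0,0,0]},{"slide":[0,0,-1],"angular":[0,0,0]}]'
python3 -m creep '[{"slide":[0,0,-1],"angular":[0,0,0]},{"slide":[0,0,-1],"angular":[0,0,0]}]'
python3 -c "
from h import *
go(.41,-.30,.33,-11)
wcam('w14.png')
cam('scene','s14.png')"
```

```text
time: 25.15
tool_pos: [0.4666, 0.1709, 0.1858]
tcp_rot: [-3.127, 0.304, -0.0]
wrist_force: [-4.3, -1.6, 7.2]
width: 0.388
time: 25.48
tool_pos: [0.4664, 0.1709, 0.1845]
tcp_rot: [-3.127, 0.304, -0.001]
wrist_force: [0.4, -0.6, 0.1]
width: 0.549
time: 25.9
tool_pos: [0.4661, 0.1708, 0.2961]
tcp_rot: [-3.127, 0.304, -0.0]
wrist_force: [0.5, 0.0, 0.2]
width: 0.551
time: 26.07
tool_pos: [0.4661, 0.1708, 0.3464]
tcp_rot: [-3.126, 0.304, -0.001]
wrist_force: [0.9, -0.0, -0.2]
width: 0.549
t 26.07 pos [0.4661 0.1708 0.3464] w 0.549 F [ 0.9 -0.  -0.2]
 turn [-0.01 -0.01 -0.03]  shift [ 1.39 18.91  0.66]
```

View pics/w14.png

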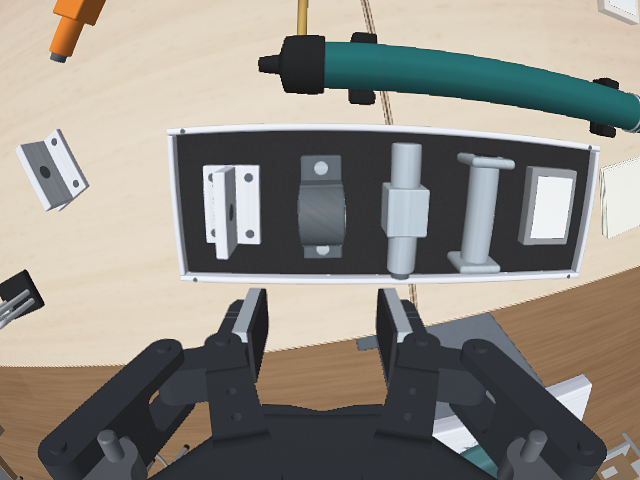

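View pics/s14.png

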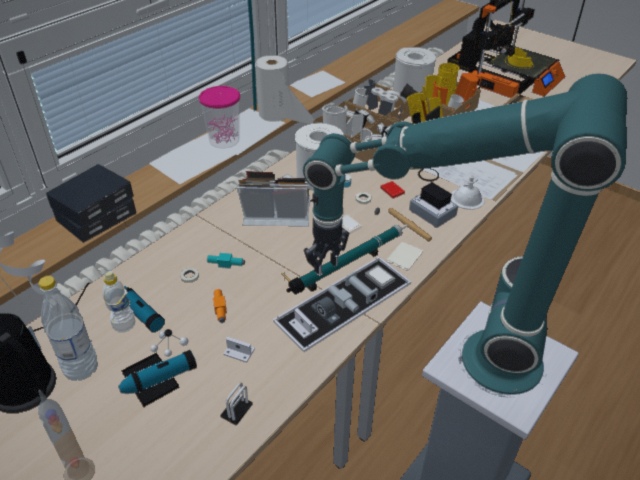

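All five parts sit in the tray. I'll check the heights from the wrist depth.

```bash
cat >> h.py <<'E'
def D(f,u,v):
    import pickle
    s=pickle.load(open('pics/'+f[:-4]+'.pkl','rb')); d=np.load('pics/'+f[:-4]+'.npy')
    m=imaging.camera_model('wrist'); fo=240/np.tan(np.radians(m['fovy'])/2)
    T=np.array(m['tool_from_camera']); dx,dy=u-m['cx'],v-m['cy']; r=np.hypot(dx,dy)+1e-9; th=r/fo
    ray=np.array([np.sin(th)*dx/r,np.sin(th)*dy/r,np.cos(th)]); ray/=ray[2]
    c=T[:3,:3]@(ray*np.median(d[v-1:v+2,u-1:u+2]))+T[:3,3]
    return R.from_rotvec(s['tcp_rot']).apply(c)+s['tool_pos']
E
python3 - <<'E'
from h import *
f='w14.png'
for n,u,v in [('floor',280,200),('stub far',406,160),('stub sq',406,200),('sq near',404,230),('stub near',402,260),('nip flange far',482,160),('near',472,262),('tile',552,190),('tile n',548,230),('bear',322,215),('foot far',320,162),('br foot',248,190),('br foot',250,225),('br web',225,215)]: print(n,np.round(D(f,u,v),3))
p=cv2.imread('pics/w14.png');cv2.imwrite('pics/c2.png',cv2.resize(p[130:290,350:600],(750,480)))
E
```

```text
floor [0.479 0.205 0.001]
stub far [0.498 0.097 0.03 ]
stub sq [0.467 0.103 0.035]
sq near [0.443 0.108 0.035]
stub near [0.415 0.112 0.03 ]
nip flange far [0.49  0.037 0.04 ]
near [0.401 0.05  0.032]
tile [ 0.447 -0.046  0.016]
tile n [ 0.408 -0.041  0.016]
bear [0.473 0.169 0.054]
foot far [0.506 0.164 0.014]
br foot [0.495 0.229 0.009]
br foot [0.464 0.235 0.009]
br web [0.485 0.243 0.046]
```

View pics/c2.png

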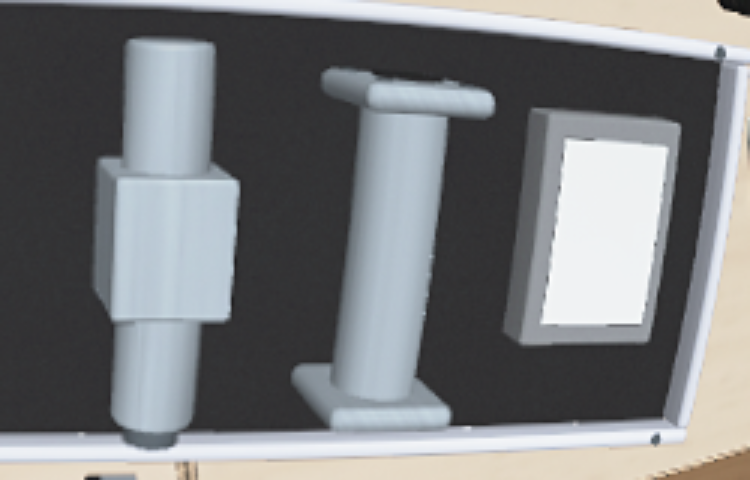

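Heights agree: stub journals 0.030 at both ends, flange 0.040, tile 0.016, and the block and bracket are upright. The tray is complete, so next is the switch box.

```bash
python3 -c "
from h import *
go(.445,-.408,.35,-10)"
python3 -m creep '[{"slide":[0.2,1,0],"angular":[0,0,-0.2]},{"slide":[0.2,1,0],"angular":[0,0,0]},{"slide":[0.2,1,0],"angular":[0,0,0]},{"slide":[0.2,1,0],"angular":[0,0,0]},{"slide":[0.2,1,0],"angular":[0,0,0]}]'
python3 -m creep '[{"slide":[0.15,1,0],"angular":[0,0,0]},{"slide":[0.15,1,0],"angular":[0,0,0]},{"slide":[0.15,1,0],"angular":[0,0,0]},{"slide":[0.15,1,0],"angular":[0,0,0]},{"slide":[0.15,1,0],"angular":[0,0,0]}]'
python3 -m creep '[{"slide":[0.15,1,0],"angular":[0,0,0]},{"slide":[0.15,1,0],"angular":[0,0,0]},{"slide":[0.15,1,0],"angular":[0,0,0]},{"slide":[0.15,1,0],"angular":[0,0,0]},{"slide":[0.15,1,0],"angular":[0,0,0]}]'
python3 -m creep '[{"slide":[0.15,1,0],"angular":[0,0,0]},{"slide":[0.15,1,0],"angular":[0,0,0]},{"slide":[0.15,1,0],"angular":[0,0,0]},{"slide":[0.15,1,0],"angular":[0,0,0]},{"slide":[0.15,1,0],"angular":[0,0,0]}]'
python3 -c "
from h import *
go(.445,-.408,.35,-10)"
```

```text
t 26.17 pos [0.4682 0.1715 0.3504] w 0.55 F [0.3 1.4 0.2]
 turn [-0.07 -0.13 -0.28]  shift [3.110e+00 2.299e+01 2.000e-02]
time: 26.58
tool_pos: [0.4676, 0.0423, 0.3441]
tcp_rot: [3.129, -0.282, -0.001]
wrist_force: [0.8, 0.8, -0.3]
width: 0.551
time: 27.0
tool_pos: [0.4637, -0.0841, 0.3441]
tcp_rot: [-3.129, 0.282, 0.001]
wrist_force: [0.7, 0.1, 1.1]
width: 0.551
time: 27.42
tool_pos: [0.4597, -0.2104, 0.344]
tcp_rot: [-3.128, 0.283, 0.001]
wrist_force: [-0.2, 0.4, -0.2]
width: 0.553
time: 27.83
tool_pos: [0.4558, -0.3367, 0.3439]
tcp_rot: [-3.128, 0.283, 0.001]
wrist_force: [0.2, 0.7, 0.5]
width: 0.551
t 27.83 pos [ 0.4558 -0.3367  0.3439] w 0.551 F [0.2 0.7 0.5]
 turn [-0.01  0.01 -0.08]  shift [ 0.07  2.88 -0.25]
```

```bash

python3 -m creep '[{"slide":[0.05,1,0],"angular":[0,0,0]},{"slide":[0.05,1,0],"angular":[0,0,0]},{"slide":[0,0.9,0],"angular":[0,0,0]},{"slide":[0,0,0],"angular":[0,0,0]}]' -1
python3 -c "
from h import *
wcam('w15.png')
go(.445,-.408,.35,-10)"
```

```text
time: 28.17
tool_pos: [0.4449, -0.4107, 0.344]
tcp_rot: [3.127, -0.286, -0.001]
wrist_force: [0.2, 0.5, 0.9]
width: 0.996
t 28.22 pos [ 0.4452 -0.4091  0.3438] w 1.005 F [-0.1  0.3 -0.1]
 turn [-0.    0.01 -0.12]  shift [-0.01 -0.04 -0.25]
```

View pics/w15.png

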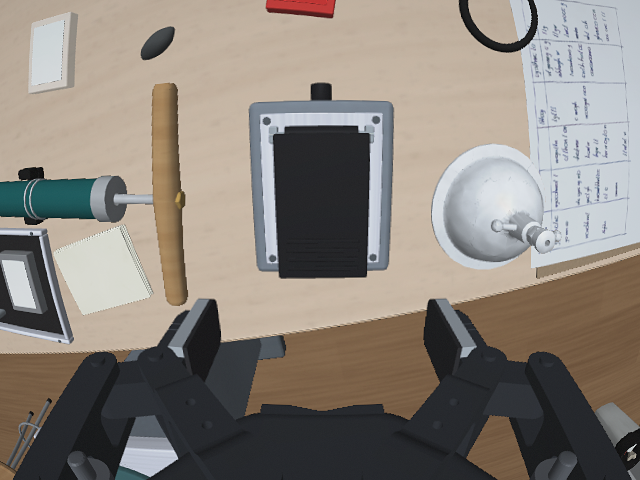

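```bash
python3 - <<'E'
from h import *
f='w15.png'
q('box',[(250,103),(393,102),(387,269),(256,269)],.052,f)
q('guard',[(275,137),(370,136),(367,276),(279,276)],.100,f)
for u,v in [(322,200),(322,250),(322,265),(285,200),(360,200),(500,200),(530,235),(170,200)]: print(u,v,np.round(D(f,u,v),3))
E
```

```text
box [ 0.4706 -0.4157  0.052 ] long-axis deg -10.5 [0.1   0.125]
guard [ 0.4672 -0.4159  0.1   ] long-axis deg -10.2 [0.054 0.087]
322 200 [ 0.473 -0.416  0.101]
322 250 [ 0.443 -0.411  0.102]
322 265 [ 0.433 -0.409  0.101]
285 200 [ 0.477 -0.395  0.1  ]
360 200 [ 0.469 -0.438  0.101]
500 200 [ 0.438 -0.553  0.049]
530 235 [ 0.42  -0.559  0.087]
170 200 [ 0.483 -0.296  0.041]
```

```bash
python3 -c "
from h import *
go(.4415,-.4103,.238,-10.3)"
python3 -m creep '[{"slide":[-0.15,0.05,1],"angular":[0,0,0]},{"slide":[0,0,1],"angular":[0,0,0]},{"slide":[0,0,1],"angular":[0,0,0]},{"slide":[0,0,0.7],"angular":[0,0,0]},{"slide":[0,0,0.2],"angular":[0,0,0]}]'
python3 -m creep '[{"slide":[0,0,0],"angular":[0,0,0]},{"slide":[0,0,0],"angular":[0,0,0]}]'
python3 -c "
from h import *
wcam('w16.png')
go(.4415,-.4103,.238,-10.3)"
```

```text
t 28.22 pos [ 0.4452 -0.4091  0.3438] w 1.005 F [-0.1  0.3 -0.1]
 turn [-0.    0.01 -0.04]  shift [-0.14  0.07  4.23]
time: 28.63
tool_pos: [0.4406, -0.4055, 0.2427]
tcp_rot: [-3.124, 0.281, 0.009]
wrist_force: [-1.4, -0.0, -0.9]
width: 1.002
time: 28.8
tool_pos: [0.4423, -0.4075, 0.2473]
tcp_rot: [-3.129, 0.281, -0.0]
wrist_force: [0.1, 0.0, 0.3]
width: 0.997
t 28.85 pos [ 0.4426 -0.408   0.2482] w 0.999 F [-0.4  0.6 -0.5]
 turn [ 0.01 -0.02  0.  ]  shift [-0.03  0.1   0.41]
```

View pics/w16.png

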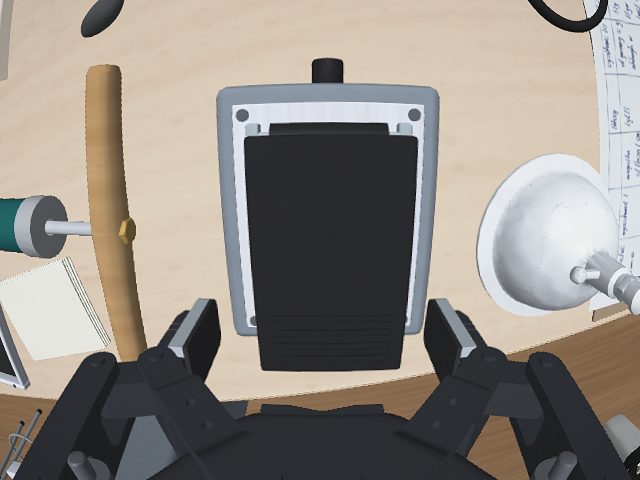

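```bash

python3 -m creep '[{"slide":[0,0.12,0.2],"angular":[0,0,0]},{"slide":[0,0,0.2],"angular":[0,0,0]},{"slide":[0,0,0],"angular":[0,0,0]}]'
python3 -m creep '[{"slide":[0,0,0],"angular":[0,0,0]},{"slide":[0,0,0],"angular":[0,0,0]},{"slide":[0,0,0],"angular":[0,0,0]},{"slide":[0,0,0],"angular":[0,0,0]},{"slide":[0,0,0],"angular":[0,0,0]}]' 1 25
python3 -m creep '[{"slide":[0,0,0],"angular":[0,0,0]},{"slide":[0,0,0],"angular":[0,0,0]},{"slide":[0,0,0],"angular":[0,0,0]}]'
```

```text
time: 29.1
tool_pos: [0.4413, -0.411, 0.2367]
tcp_rot: [-3.129, 0.283, -0.0]
wrist_force: [-0.9, 0.3, -1.1]
width: 1.0
time: 29.52
tool_pos: [0.4415, -0.4108, 0.2373]
tcp_rot: [-3.129, 0.282, -0.0]
wrist_force: [0.3, 1.5, 3.3]
width: 0.653
time: 29.77
tool_pos: [0.4414, -0.4108, 0.2372]
tcp_rot: [-3.129, 0.282, -0.0]
wrist_force: [-1.8, 2.4, 4.8]
width: 0.651
```

```bash

python3 -m creep '[{"slide":[0.12,0,-0.24],"angular":[0,0,0]},{"slide":[0.13,0,-0.23],"angular":[0,0,0]},{"slide":[0.16,0,-0.21],"angular":[0,0,0]},{"slide":[0.17,0,-0.21],"angular":[0,0,0]},{"slide":[0,0,0],"angular":[0,0,0]}]'
python3 -c "
from h import *
go(.4415,-.4108,.2372,-10.3)
cam('scene','s17.png')
p=cv2.imread('pics/s17.png');cv2.imwrite('pics/s17c.png',cv2.resize(p[100:260,340:540],(750,600)))"
```

```text
time: 30.18
tool_pos: [0.4563, -0.4135, 0.2597]
tcp_rot: [-3.128, 0.282, 0.0]
wrist_force: [-1.6, 0.9, -2.7]
width: 0.649
t 30.18 pos [ 0.4563 -0.4135  0.2597] w 0.649 F [-1.6  0.9 -2.7]
 turn [-0.01  0.    0.  ]  shift [-0.6  0.   0.9]
```

View pics/s17c.png

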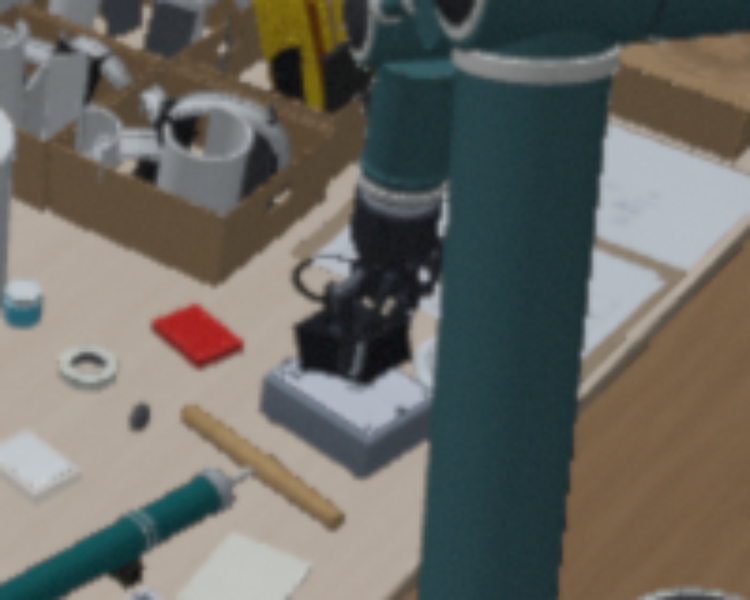

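The guard is lifting with low force, so I continue along the arc.

```bash

python3 -m creep '[{"slide":[0.2,0,-0.18],"angular":[0,0,0]},{"slide":[0.2,0,-0.17],"angular":[0,0,0]},{"slide":[0.22,0,-0.14],"angular":[0,0,0]},{"slide":[0.23,0,-0.14],"angular":[0,0,0]},{"slide":[0.25,0,-0.1],"angular":[0,0,0]}]'
python3 -m creep '[{"slide":[0.25,0,-0.1],"angular":[0,0,0]},{"slide":[0.26,0,-0.06],"angular":[0,0,0]},{"slide":[0.26,0,-0.05],"angular":[0,0,0]},{"slide":[0.26,0,-0.01],"angular":[0,0,0]},{"slide":[0.26,0,-0.01],"angular":[0,0,0]}]'
python3 -c "
from h import *
go(.4415,-.4108,.2372,-10.3)"
```

```text
time: 30.65
tool_pos: [0.483, -0.4182, 0.2777]
tcp_rot: [-3.128, 0.282, 0.002]
wrist_force: [-4.7, 2.1, -2.4]
width: 0.654
time: 31.07
tool_pos: [0.515, -0.4239, 0.2835]
tcp_rot: [-3.128, 0.282, 0.002]
wrist_force: [-5.3, 2.8, -2.8]
width: 0.652
t 31.07 pos [ 0.515  -0.4239  0.2835] w 0.652 F [-5.3  2.8 -2.8]
 turn [-0.02  0.02 -0.  ]  shift [-2.99  0.01  1.85]
```

```bash

python3 -m creep '[{"slide":[0.26,0,0.03],"angular":[0,0,0]},{"slide":[0.26,0,0.04],"angular":[0,0,0]},{"slide":[0.25,0,0.08],"angular":[0,0,0]},{"slide":[0.25,0,0.08],"angular":[0,0,0]},{"slide":[0.12,0,0.06],"angular":[0,0,0]}]'
python3 -m creep '[{"slide":[0,0,0],"angular":[0,0,0]},{"slide":[0,0,0],"angular":[0,0,0]}]'
python3 -c "
from h import *
go(.4415,-.4108,.2372,-10.3)
wcam('w18.png')"
```

```text
time: 31.48
tool_pos: [0.5439, -0.4289, 0.2771]
tcp_rot: [-3.128, 0.283, -0.002]
wrist_force: [-4.0, 4.4, 3.2]
width: 0.652
time: 31.65
tool_pos: [0.5439, -0.4289, 0.277]
tcp_rot: [-3.128, 0.282, -0.004]
wrist_force: [-1.3, 5.0, 0.3]
width: 0.65
t 31.65 pos [ 0.5439 -0.4289  0.277 ] w 0.65 F [-1.3  5.   0.3]
 turn [-0.01 -0.03 -0.  ]  shift [-4.16  0.02  1.59]
```

View pics/w18.png

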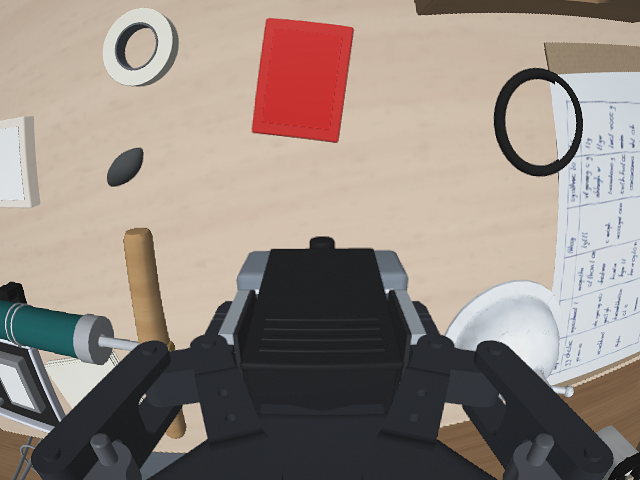

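```bash

python3 -m creep '[{"slide":[0,0,0],"angular":[0,0,0]},{"slide":[0,0,0],"angular":[0,0,0]},{"slide":[0,0,0],"angular":[0,0,0]},{"slide":[0,0,0],"angular":[0,0,0]},{"slide":[0,0,0],"angular":[0,0,0]}]' -0.9
python3 -m creep '[{"slide":[0,0,-0.5],"angular":[0,0,0]},{"slide":[0,0,-1],"angular":[0,0,0]},{"slide":[0,0,-1],"angular":[0,0,0]},{"slide":[0,0,-1],"angular":[0,0,0]},{"slide":[0,0,-1],"angular":[0,0,0]}]'
python3 -m creep '[{"slide":[-1,0,0],"angular":[0,0,0]},{"slide":[-1,0,0],"angular":[0,0,0]},{"slide":[-1,0,0],"angular":[0,0,0]},{"slide":[-1,0,0],"angular":[0,0,0]},{"slide":[0,0,0],"angular":[0,0,0]}]'
python3 -c "
from h import *
go(.457,-.375,.245,-10.3)
wcam('w19.png')"
```

```text
time: 32.12
tool_pos: [0.5427, -0.4298, 0.2764]
tcp_rot: [3.128, -0.283, 0.002]
wrist_force: [0.3, -0.5, -0.4]
width: 0.951
time: 32.53
tool_pos: [0.5424, -0.4294, 0.3906]
tcp_rot: [3.128, -0.283, 0.001]
wrist_force: [0.5, 0.5, 0.4]
width: 0.951
time: 32.95
tool_pos: [0.4407, -0.4107, 0.3893]
tcp_rot: [-3.128, 0.285, 0.003]
wrist_force: [-0.1, 0.9, -0.2]
width: 0.949
t 32.95 pos [ 0.4407 -0.4107  0.3893] w 0.949 F [-0.1  0.9 -0.2]
 turn [-0.    0.03 -0.03]  shift [ 0.39 -1.52  5.77]
```

View pics/w19.png

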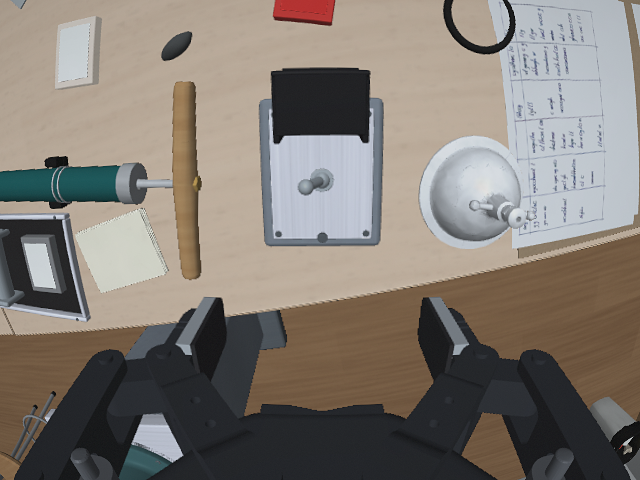

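```bash
python3 - <<'E'
from h import *
f='w19.png'
print(W(f,305,187,.084),D(f,305,187),W(f,324,181,.054))
for u,v in [(320,75),(320,100),(320,125)]: print(D(f,u,v))
E
```

```text
[ 0.4669708  -0.40266797  0.084     ] [ 0.46825905 -0.40324968  0.09127794] [ 0.46377999 -0.41675297  0.054     ]
[ 0.53975211 -0.42790029  0.14856938]
[ 0.52580814 -0.42532871  0.14697993]
[ 0.51172804 -0.42272406  0.14451045]
```

```bash
python3 -c "
from h import *
go(.463,-.3705,.245,-10.3)"
python3 -m creep '[{"slide":[0.33,-0.85,0],"angular":[0,0,0]},{"slide":[0,-0.85,0],"angular":[0,0,0]},{"slide":[0,0,0],"angular":[0,0,0]},{"slide":[0,0,0],"angular":[0,0,0]},{"slide":[0,0,0],"angular":[0,0,0]}]' 1 40
python3 -m creep '[{"slide":[0,0,1],"angular":[0,0,0]},{"slide":[0,0,1],"angular":[0,0,0]},{"slide":[0,0,1],"angular":[0,0,0]},{"slide":[0,0,1],"angular":[0,0,0]},{"slide":[0,0,0],"angular":[0,0,0]}]'
python3 -c "
from h import *
go(.463,-.3705,.245,-10.3)
wcam('w20.png')"
```

```text
t 33.0 pos [ 0.4424 -0.4112  0.3895] w 0.951 F [ 0.5 -0.2 -0.6]
 turn [ 0.01 -0.01 -0.03]  shift [ 0.52 -1.75  5.78]
time: 33.42
tool_pos: [0.4605, -0.3714, 0.389]
tcp_rot: [3.128, -0.281, 0.002]
wrist_force: [-0.4, -0.1, -0.2]
width: 0.24
time: 33.83
tool_pos: [0.4579, -0.3702, 0.2826]
tcp_rot: [-3.123, 0.283, 0.013]
wrist_force: [-1.0, 0.6, -1.3]
width: 0.003
t 33.83 pos [ 0.4579 -0.3702  0.2826] w 0.003 F [-1.   0.6 -1.3]
 turn [-0.07  0.12 -0.01]  shift [ 0.2  -0.03  1.5 ]
```

View pics/w20.png

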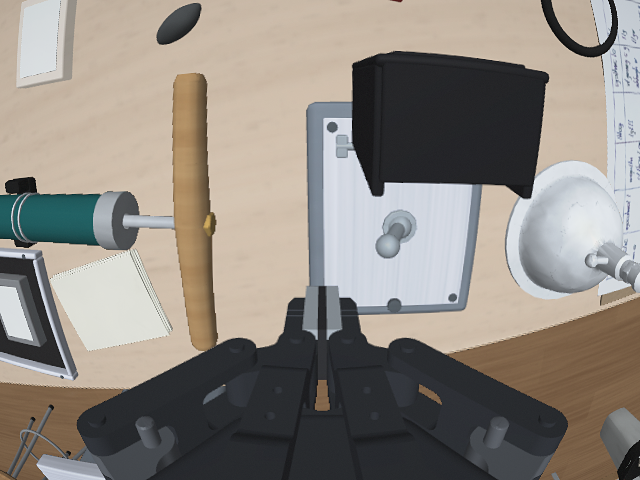

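```bash

python3 -m creep '[{"slide":[0.15,0,0.7],"angular":[0,0,0]},{"slide":[0,0,0.5],"angular":[0,0,0]},{"slide":[0,0,0],"angular":[0,0,0]},{"slide":[0,0,0],"angular":[0,0,0]}]'
python3 -c "
from h import *
go(.463,-.3705,.245,-10.3)
wcam('w21.png')"
```

```text
time: 34.22
tool_pos: [0.4634, -0.3719, 0.2585]
tcp_rot: [-3.128, 0.283, 0.001]
wrist_force: [0.5, -0.1, 0.1]
width: 0.0
t 34.22 pos [ 0.4634 -0.3719  0.2585] w 0.0 F [ 0.5 -0.1  0.1]
 turn [-0.01  0.01 -0.01]  shift [-0.03 -0.05  0.54]
```

View pics/w21.png

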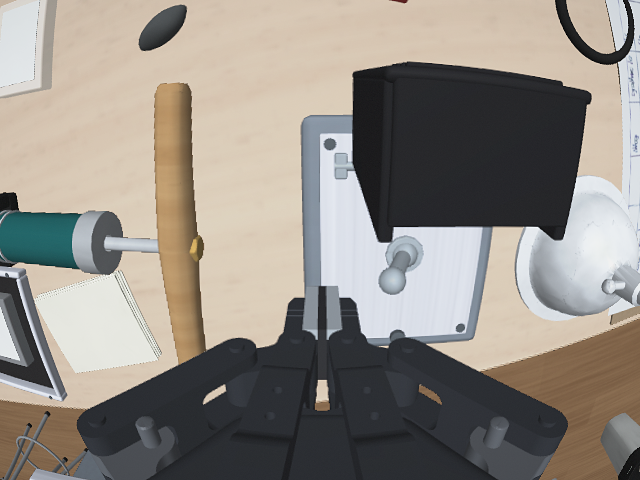

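```bash

python3 -m creep '[{"slide":[0,0,0.3],"angular":[0,0,0]},{"slide":[0,0,0.25],"angular":[0,0,0]},{"slide":[0,0,0],"angular":[0,0,0]},{"slide":[0,0,0],"angular":[0,0,0]}]'
python3 -m creep '[{"slide":[0,0.3,0],"angular":[0,0,0]},{"slide":[0,0.3,0],"angular":[0,0,0]},{"slide":[0,0.2,0],"angular":[0,0,0]},{"slide":[0,0,0],"angular":[0,0,0]}]'
python3 -c "
from h import *
go(.463,-.3705,.245,-10.3)
wcam('w22.png')"
```

```text
time: 34.6
tool_pos: [0.4632, -0.3715, 0.2441]
tcp_rot: [-3.128, 0.282, 0.001]
wrist_force: [-1.1, -0.1, 0.9]
width: 0.002
time: 34.93
tool_pos: [0.4595, -0.3926, 0.2449]
tcp_rot: [3.128, -0.284, -0.001]
wrist_force: [-0.8, 0.5, 0.3]
width: 0.001
t 34.93 pos [ 0.4595 -0.3926  0.2449] w 0.001 F [-0.8  0.5  0.3]
 turn [ 0.    0.   -0.02]  shift [-0.02 -0.9  -0.  ]
```

View pics/w22.png

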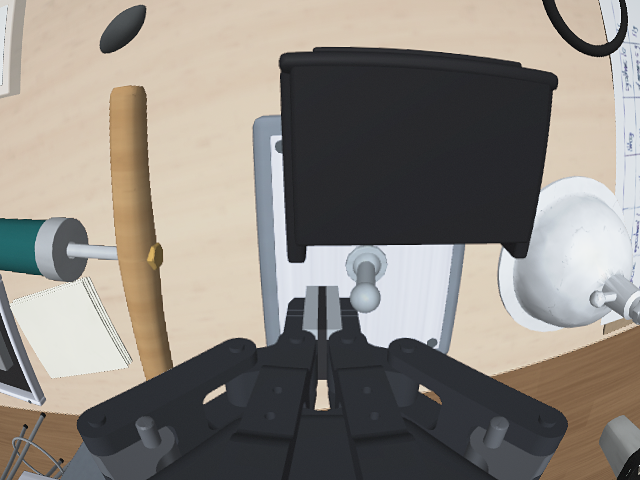

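```bash

python3 -m creep '[{"slide":[0,0.3,0],"angular":[0,0,0]},{"slide":[0,0.3,0],"angular":[0,0,0]},{"slide":[0,0.3,0],"angular":[0,0,0]},{"slide":[0,0.2,0],"angular":[0,0,0]},{"slide":[0,0,0],"angular":[0,0,0]}]'
python3 -c "
from h import *
go(.463,-.3705,.245,-10.3)
wcam('w23.png')"
```

```text
time: 35.4
tool_pos: [0.4529, -0.4177, 0.2426]
tcp_rot: [-3.123, 0.283, 0.011]
wrist_force: [-6.3, 6.1, 1.2]
width: 0.0
t 35.4 pos [ 0.4529 -0.4177  0.2426] w 0.0 F [-6.3  6.1  1.2]
 turn [-0.07  0.11 -0.01]  shift [ 0.06 -1.93 -0.1 ]
```

View pics/w23.png

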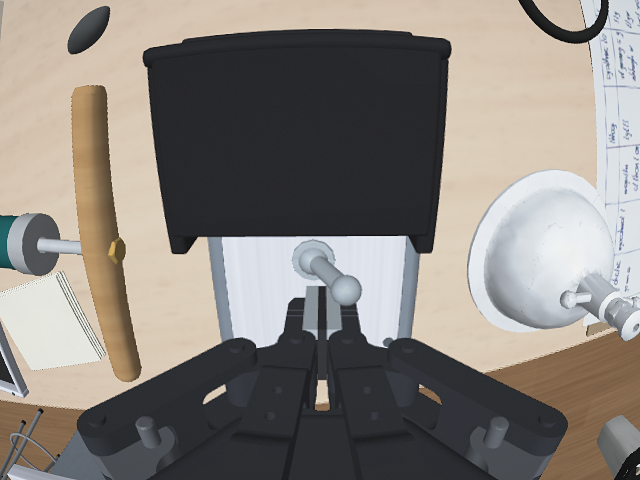

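```bash
python3 - <<'E'
from h import *
f='w23.png'
a=np.radians(-10.4)
for p in [W(f,346,291,.084),D(f,346,289),W(f,313,257,.054)]:
  d=p[:2]-np.array([.470,-.4155]); print(np.round(p,4),np.round([d@[np.cos(a),np.sin(a)],d@[-np.sin(a),np.cos(a)]],4))
E
```

```text
[ 0.462  -0.4281  0.084 ] [-0.0056 -0.0139]
[ 0.4659 -0.4284  0.0901] [-0.0017 -0.0134]
[ 0.4665 -0.4152  0.054 ] [-0.0035 -0.0003]
```

```bash

python3 -m creep '[{"slide":[0,0.06,0],"angular":[0,0,0]},{"slide":[0,0,0],"angular":[0,0,0]},{"slide":[0,-0.3,0],"angular":[0,0,0]},{"slide":[0,-0.5,0],"angular":[0,0,0]},{"slide":[0,0,0],"angular":[0,0,0]}]'
python3 -m creep '[{"slide":[-0.3,0,-1],"angular":[0,0,0]},{"slide":[-0.3,0,-1],"angular":[0,0,0]},{"slide":[0,0.5,-1],"angular":[0,0,0]},{"slide":[0,0.4,-1],"angular":[0,0,0]},{"slide":[0,0,-1],"angular":[0,0,0]}]' -0.9 25
python3 -m creep '[{"slide":[0,0,-0.5],"angular":[0,0,0]},{"slide":[0,0,0],"angular":[0,0,0]}]'
python3 -c "
from h import *
go(.543,-.4293,.385,-10.3)
wcam('w24.png')"
```

```text
time: 35.87
tool_pos: [0.4586, -0.3995, 0.2444]
tcp_rot: [-3.128, 0.282, -0.001]
wrist_force: [-0.6, 0.7, 0.3]
width: 0.0
time: 36.28
tool_pos: [0.4395, -0.4216, 0.3716]
tcp_rot: [3.126, -0.283, 0.003]
wrist_force: [0.4, 0.6, 0.4]
width: 0.708
time: 36.45
tool_pos: [0.4406, -0.4211, 0.3868]
tcp_rot: [3.123, -0.282, 0.011]
wrist_force: [-0.1, -0.1, 0.4]
width: 0.945
t 36.45 pos [ 0.4406 -0.4211  0.3868] w 0.945 F [-0.1 -0.1  0.4]
 turn [ 0.07 -0.1  -0.  ]  shift [ 4.09 -0.41  0.07]
```

View pics/w24.png

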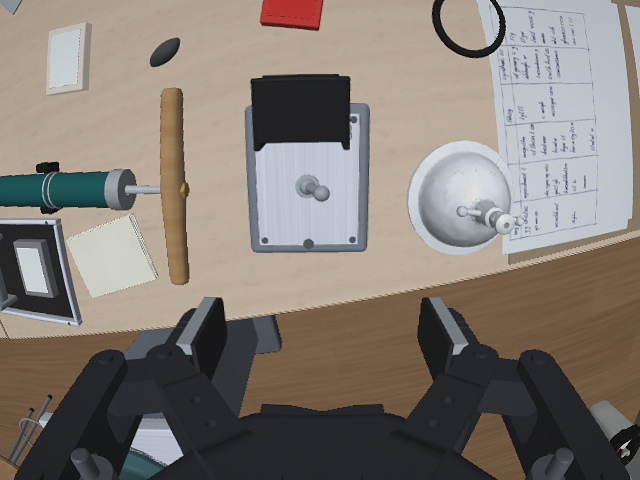

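The toggle now leans to the −y side. I'll pinch the guard again and swing it back.

```bash

python3 -m creep '[{"slide":[1,-0.1,0],"angular":[0,0,0]},{"slide":[1,-0.1,0],"angular":[0,0,0]},{"slide":[1,-0.1,0],"angular":[0,0,0]},{"slide":[1,-0.1,0],"angular":[0,0,0]},{"slide":[0,0,0],"angular":[0,0,0]}]'
python3 -m creep '[{"slide":[0,0,0],"angular":[0,0,0]},{"slide":[0,0,0],"angular":[0,0,0]}]'
python3 -c "
from h import *
go(.5432,-.4295,.277,-10.3)"
```

```text
time: 36.92
tool_pos: [0.5429, -0.427, 0.3787]
tcp_rot: [-3.127, 0.278, 0.001]
wrist_force: [-1.1, -0.1, -0.8]
width: 0.953
time: 37.08
tool_pos: [0.5392, -0.4272, 0.3795]
tcp_rot: [-3.127, 0.281, 0.006]
wrist_force: [0.2, 1.0, -0.1]
width: 0.949
t 37.08 pos [ 0.5392 -0.4272  0.3795] w 0.949 F [ 0.2  1.  -0.1]
 turn [-0.03  0.05  0.01]  shift [0.17 0.06 4.1 ]
```

```bash

python3 -m creep '[{"slide":[0.15,0.06,0.8],"angular":[0,0.05,0]},{"slide":[0,0,0.8],"angular":[0,0,0]},{"slide":[0,0,0.8],"angular":[0,0,0]},{"slide":[0,0,0.8],"angular":[0,0,0]},{"slide":[0,0,0.5],"angular":[0,0,0]}]'
python3 -m creep '[{"slide":[0,0,0.2],"angular":[0,0,0]},{"slide":[0,0,0],"angular":[0,0,0]},{"slide":[0,0,0],"angular":[0,0,0]}]'
python3 -c "
from h import *
go(.5432,-.4295,.277,-10.3)"
```

```text
time: 37.5
tool_pos: [0.5414, -0.4293, 0.2864]
tcp_rot: [-3.127, 0.283, 0.0]
wrist_force: [-0.3, 0.2, -0.1]
width: 0.949
time: 37.75
tool_pos: [0.5432, -0.4302, 0.2851]
tcp_rot: [3.128, -0.283, 0.006]
wrist_force: [-0.1, 0.8, -0.4]
width: 0.954
t 37.75 pos [ 0.5432 -0.4302  0.2851] w 0.954 F [-0.1  0.8 -0.4]
 turn [ 0.   -0.05 -0.01]  shift [-0.01 -0.03  0.32]
```

```bash

python3 -m creep '[{"slide":[0,0,0.3],"angular":[0,0,0]},{"slide":[0,0,0],"angular":[0,0,0]},{"slide":[0,0,0],"angular":[0,0,0]},{"slide":[0,0,0],"angular":[0,0,0]}]'
python3 -m creep '[{"slide":[0,0,0],"angular":[0,0,0]},{"slide":[0,0,0],"angular":[0,0,0]},{"slide":[0,0,0],"angular":[0,0,0]},{"slide":[0,0,0],"angular":[0,0,0]},{"slide":[0,0,0],"angular":[0,0,0]}]' 1 25
python3 -m creep '[{"slide":[0,0,0],"angular":[0,0,0]},{"slide":[0,0,0],"angular":[0,0,0]}]'
python3 -c "
from h import *
go(.5432,-.4295,.277,-10.3)"
```

```text
time: 38.08
tool_pos: [0.5436, -0.4301, 0.2777]
tcp_rot: [3.128, -0.282, 0.007]
wrist_force: [0.3, 0.7, -0.1]
width: 0.951
time: 38.5
tool_pos: [0.544, -0.4291, 0.2779]
tcp_rot: [-3.128, 0.282, -0.007]
wrist_force: [0.5, 4.3, 3.3]
width: 0.653
time: 38.67
tool_pos: [0.544, -0.4291, 0.2778]
tcp_rot: [-3.128, 0.282, -0.007]
wrist_force: [0.4, 4.5, 3.4]
width: 0.657
t 38.67 pos [ 0.544  -0.4291  0.2778] w 0.657 F [0.4 4.5 3.4]
 turn [-0.02 -0.06 -0.  ]  shift [-0.03  0.02  0.03]
```

Reversing the arc.

```bash

python3 -m creep '[{"slide":[-0.12,0,-0.06],"angular":[0,0,0]},{"slide":[-0.25,0,-0.08],"angular":[0,0,0]},{"slide":[-0.25,0,-0.08],"angular":[0,0,0]},{"slide":[-0.26,0,-0.04],"angular":[0,0,0]},{"slide":[-0.26,0,-0.03],"angular":[0,0,0]}]'
python3 -m creep '[{"slide":[-0.26,0,0.01],"angular":[0,0,0]},{"slide":[-0.26,0,0.01],"angular":[0,0,0]},{"slide":[-0.26,0,0.05],"angular":[0,0,0]},{"slide":[-0.26,0,0.06],"angular":[0,0,0]},{"slide":[-0.25,0,0.1],"angular":[0,0,0]}]'
python3 -m creep '[{"slide":[-0.25,0,0.1],"angular":[0,0,0]},{"slide":[-0.23,0,0.14],"angular":[0,0,0]},{"slide":[-0.22,0,0.14],"angular":[0,0,0]},{"slide":[-0.2,0,0.17],"angular":[0,0,0]},{"slide":[-0.2,0,0.18],"angular":[0,0,0]}]'
python3 -c "
from h import *
go(.4415,-.4108,.2372,-10.3)"
```

```text
time: 39.08
tool_pos: [0.5168, -0.4242, 0.2847]
tcp_rot: [-3.129, 0.282, -0.013]
wrist_force: [6.3, 3.8, -1.9]
width: 0.648
time: 39.5
tool_pos: [0.4855, -0.4186, 0.2805]
tcp_rot: [3.128, -0.282, 0.015]
wrist_force: [5.2, 5.2, 6.4]
width: 0.652
time: 39.92
tool_pos: [0.4578, -0.4138, 0.2624]
tcp_rot: [3.129, -0.282, 0.012]
wrist_force: [2.0, 5.1, 7.5]
width: 0.654
t 39.92 pos [ 0.4578 -0.4138  0.2624] w 0.654 F [2.  5.1 7.5]
 turn [-0.   -0.11  0.  ]  shift [-0.66 -0.    1.01]
```

```bash

python3 -m creep '[{"slide":[-0.17,0,0.21],"angular":[0,0,0]},{"slide":[-0.16,0,0.21],"angular":[0,0,0]},{"slide":[-0.14,0,0.23],"angular":[0,0,0]},{"slide":[-0.13,0,0.25],"angular":[0,0,0]},{"slide":[0,0,0],"angular":[0,0,0]}]'
python3 -c "
from h import *
go(.4415,-.4108,.2372,-10.3)
wcam('w25.png')"
```

```text
time: 40.33
tool_pos: [0.442, -0.411, 0.2377]
tcp_rot: [-3.129, 0.281, -0.006]
wrist_force: [0.4, 4.8, 2.6]
width: 0.647
t 40.33 pos [ 0.442  -0.411   0.2377] w 0.647 F [0.4 4.8 2.6]
 turn [-0.01 -0.06  0.  ]  shift [-0.02 -0.    0.02]
```

View pics/w25.png

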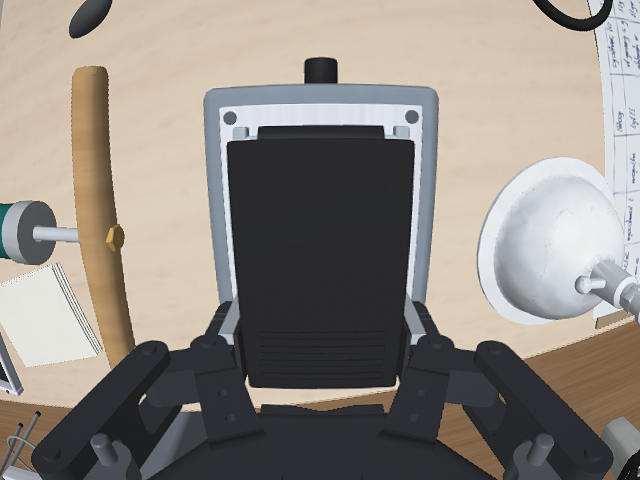

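```bash

python3 -m creep '[{"slide":[-0.02,0,0.1],"angular":[0,0,0]},{"slide":[0,0,0.06],"angular":[0,0,0]},{"slide":[0,0,0],"angular":[0,0,0]}]'
python3 -m creep '[{"slide":[0,0,0],"angular":[0,0,0]},{"slide":[0,0,0],"angular":[0,0,0]},{"slide":[0,0,0],"angular":[0,0,0]},{"slide":[0,0,0],"angular":[0,0,0]},{"slide":[0,0,0],"angular":[0,0,0]}]' -1
python3 -m creep '[{"slide":[0,0,-0.4],"angular":[0,0,0]},{"slide":[0,0,-1],"angular":[0,0,0]},{"slide":[0,0,-1],"angular":[0,0,0]},{"slide":[0,0,-1],"angular":[0,0,0]},{"slide":[0,0,-1],"angular":[0,0,0]}]'
python3 -m creep '[{"slide":[0,0,0],"angular":[0,0,0]},{"slide":[0,0,0],"angular":[0,0,0]}]'
python3 -c "
from h import *
go(.4415,-.4108,.2372,-10.3)
wcam('w26.png')
f='w26.png'
for u,v in [(322,140),(322,160),(322,200),(322,240),(322,255),(322,265)]: print(u,v,np.round(D(f,u,v),4))"
```

```text
time: 40.63
tool_pos: [0.442, -0.4111, 0.2373]
tcp_rot: [-3.128, 0.281, -0.005]
wrist_force: [-6.2, 10.3, 23.1]
width: 0.653
time: 41.05
tool_pos: [0.4413, -0.4115, 0.2329]
tcp_rot: [-3.129, 0.283, -0.004]
wrist_force: [-0.2, 0.2, -0.3]
width: 1.001
time: 41.47
tool_pos: [0.441, -0.4114, 0.345]
tcp_rot: [3.129, -0.283, 0.005]
wrist_force: [0.9, 0.8, -0.2]
width: 0.998
time: 41.63
tool_pos: [0.4417, -0.4121, 0.3465]
tcp_rot: [3.125, -0.282, 0.012]
wrist_force: [0.5, 0.1, -0.4]
width: 0.997
t 41.63 pos [ 0.4417 -0.4121  0.3465] w 0.997 F [ 0.5  0.1 -0.4]
 turn [ 0.04 -0.11 -0.01]  shift [-0.02 -0.05  4.37]
322 140 [ 0.5062 -0.4247  0.1007]
322 160 [ 0.4946 -0.4226  0.1005]
322 200 [ 0.4711 -0.4183  0.1006]
322 240 [ 0.4468 -0.4139  0.1018]
322 255 [ 0.4373 -0.4122  0.1019]
322 265 [ 0.4306 -0.411   0.1017]
```

View pics/w26.png

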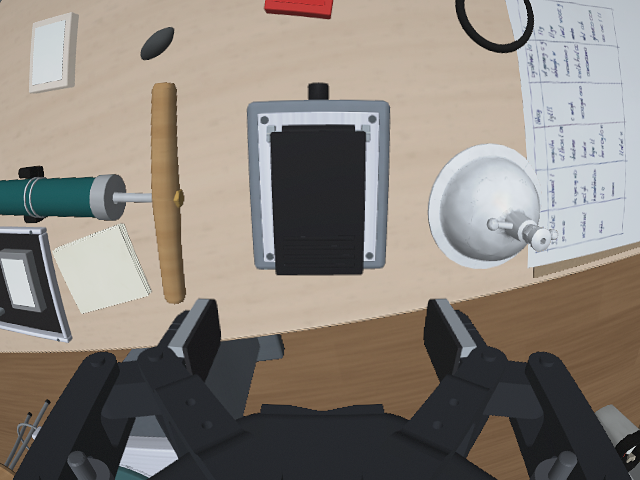

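```bash
python3 -c "
from h import *
cam('top','top3.png');p=cv2.imread('pics/top3.png');cv2.imwrite('pics/t3.png',cv2.resize(p[190:320,130:400],(799,385),interpolation=cv2.INTER_CUBIC))
go(.44,-.41,.35,-10)"
```

```text
t 41.73 pos [ 0.4408 -0.4112  0.343 ] w 0.997 F [ 0.1 -0.3 -0.3]
 turn [-0.01 -0.04 -0.08]  shift [-0.04 -0.04 -0.28]
```

View pics/t3.png

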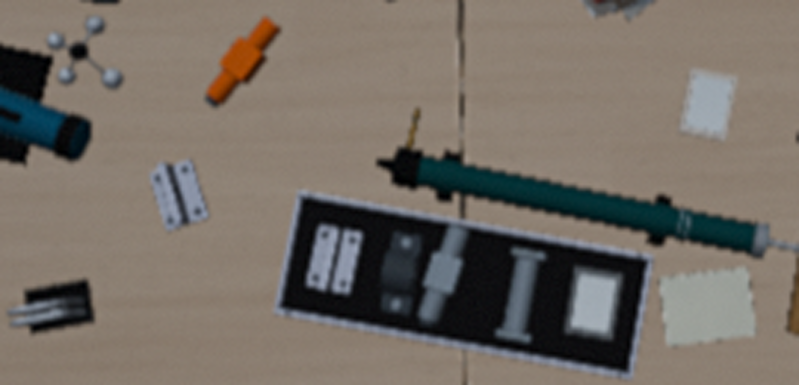

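The top view shows the stub shaft was knocked about 2 cm toward the bearing block after placing. I'll go over for a close look.

```bash
python3 -c "
from h import *
go(.46,.12,.36,-11)"
python3 -m creep '[{"slide":[-0.1,-1,-0.1],"angular":[0,0,0]},{"slide":[-0.15,-1,-0.1],"angular":[0,0,0]},{"slide":[-0.15,-1,-0.1],"angular":[0,0,0]},{"slide":[-0.15,-1,-0.1],"angular":[0,0,0]},{"slide":[-0.15,-1,-0.1],"angular":[0,0,0]}]'
python3 -m creep '[{"slide":[-0.15,-1,0],"angular":[0,0,0]},{"slide":[-0.15,-1,0],"angular":[0,0,0]},{"slide":[-0.15,-1,0],"angular":[0,0,0]},{"slide":[-0.15,-1,0],"angular":[0,0,0]},{"slide":[-0.15,-1,0],"angular":[0,0,0]}]'
python3 -m creep '[{"slide":[-0.15,-1,0],"angular":[0,0,0]},{"slide":[-0.15,-1,0],"angular":[0,0,0]},{"slide":[-0.15,-1,0],"angular":[0,0,0]},{"slide":[-0.15,-1,0],"angular":[0,0,0]},{"slide":[-0.15,-1,0],"angular":[0,0,0]}]'
python3 -m creep '[{"slide":[-0.15,-1,0],"angular":[0,0,0]},{"slide":[-0.15,-1,0],"angular":[0,0,0]},{"slide":[-0.15,-1,0],"angular":[0,0,0]},{"slide":[-0.15,-1,0],"angular":[0,0,0]},{"slide":[-0.15,-1,0],"angular":[0,0,0]}]'
python3 -m creep '[{"slide":[0,0,0],"angular":[0,0,0]},{"slide":[0,0,0],"angular":[0,0,0]}]'
python3 -c "
from h import *
go(.46,.12,.36,-11)
wcam('w27.png')"
```

```text
t 41.73 pos [ 0.4408 -0.4112  0.343 ] w 0.997 F [ 0.1 -0.3 -0.3]
 turn [-0.01 -0.04  0.17]  shift [ -3.3  -21.    -0.68]
time: 42.15
tool_pos: [0.4455, -0.2838, 0.3538]
tcp_rot: [-3.127, 0.283, -0.0]
wrist_force: [0.1, -0.2, 0.8]
width: 0.998
time: 42.57
tool_pos: [0.4493, -0.1574, 0.3539]
tcp_rot: [-3.128, 0.283, 0.0]
wrist_force: [-0.3, 0.0, -0.2]
width: 0.998
time: 42.98
tool_pos: [0.4532, -0.0313, 0.354]
tcp_rot: [3.129, -0.283, -0.0]
wrist_force: [0.5, -0.1, 0.3]
width: 1.001
time: 43.4
tool_pos: [0.4571, 0.0949, 0.3539]
tcp_rot: [3.128, -0.282, 0.0]
wrist_force: [-0.4, 0.2, 0.0]
width: 0.995
time: 43.57
tool_pos: [0.4573, 0.0946, 0.3541]
tcp_rot: [3.128, -0.278, 0.0]
wrist_force: [1.0, -1.0, 0.8]
width: 1.002
t 43.57 pos [0.4573 0.0946 0.3541] w 1.002 F [ 1.  -1.   0.8]
 turn [ 0.02 -0.    0.21]  shift [-0.09 -1.02 -0.24]
```

View pics/w27.png

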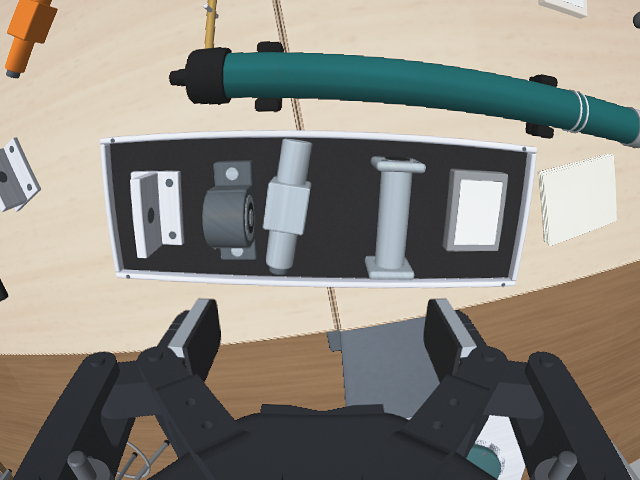

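```bash
python3 - <<'E'
from h import *
f='w27.png'
a=np.radians(-11)
for n,u,v in [('stub far',296,155),('stub sq far',291,190),('sq near',285,225),('stub near',281,255),('bear',230,215),('foot far',233,168),('nip',398,165),('tile',478,220),('br',168,190),('web',153,210)]:
  P=D(f,u,v);d=P[:2]-np.array([.453,.0985]); print(n,np.round(P,3),np.round([d@[np.cos(a),np.sin(a)],d@[-np.sin(a),np.cos(a)]],3))
E
python3 -c "
import cv2;p=cv2.imread('pics/w27.png');cv2.imwrite('pics/c3.png',cv2.resize(p[125:290,190:340],(545,600)))"
```

```text
stub far [0.508 0.106 0.029] [0.052 0.018]
stub sq far [0.481 0.115 0.035] [0.025 0.021]
sq near [0.454 0.125 0.035] [-0.004  0.026]
stub near [0.427 0.135 0.03 ] [-0.032  0.031]
bear [0.474 0.163 0.053] [0.009 0.067]
foot far [0.506 0.163 0.013] [0.04  0.073]
nip [0.488 0.029 0.04 ] [ 0.047 -0.062]
tile [ 0.423 -0.045  0.016] [-0.002 -0.146]
br [0.499 0.229 0.009] [0.02  0.137]
web [0.486 0.242 0.024] [0.005 0.147]
```

View pics/c3.png

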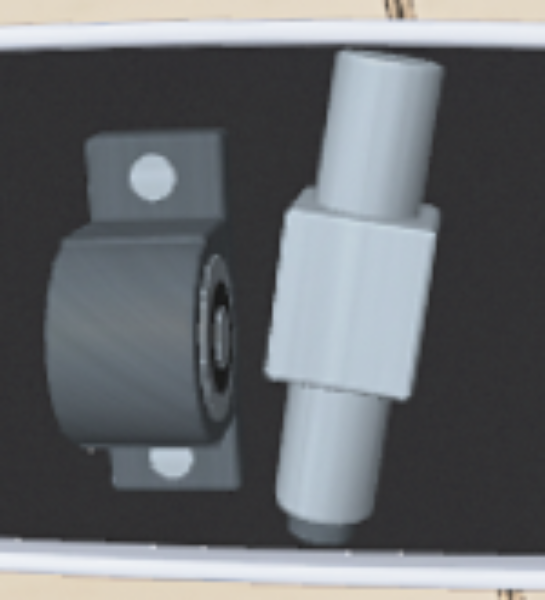

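The knocked stub is still flat: 0.029/0.030 at the journals, 0.035 on the square, centre at tray (0.01, 0.02), with nothing tipped. I'm handing the job in.

```bash
python3 -c "
from h import *
print(bot.read_state()['joint_vel'].round(3)); print(order.finish_job())"
```

```text
[-0.027 -0.008 -0.001 -0.003  0.001  0.001]
the job is handed in; nothing more can be done
None
```

The job is done and handed in at about 44 s of the 208 s allowed; no verdict is reported.

**Tray:** I put one tile, the stub shaft, the pipe nipple and the bearing block in beside the bracket that was already there. The spare tile and spare bracket stay on the bench.

**Laser:** I then opened the guard to about 1.6 rad, flipped the toggle to the −y side and swung the guard shut again.

**Last checks:**
- **Parts:** by wrist-camera depth, all five stand flat inside the rim.
- **Stub shaft:** after placing, it was knocked about 2 cm toward the bearing block and turned a little. It is still level and inside the tray, at about x 0.01, y 0.02 m in the tray's frame, so I left it.
- **Toggle:** the tip measured about 13.5 mm to the −y side, which is its armed stop.
- **Guard:** its top reads flat to about 0.015 rad, as at the start, and pushing it down met its stop at 23 N.
- **Stand and hemisphere:** they appeared in place in the last pictures that showed them; I didn't measure them.
- **Hand:** it was clear of everything.

No check failed. The camera measurements disagreed by up to about 7 mm, which was within the clearances I used.

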